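# Lay out the sharpening stones and the full oil bottle

## Task

Get the sharpening bench ready: take the stack of three stones apart and lay each stone flat, straight and in the middle between the end stops of its own board, the one that fits its length and bears the print of its colour. Of the two identical oil bottles, find the full one by lifting, stand it in the drip dish, and leave the empty one standing upright on the bench. Set things down, do not drop them: stones chip and oil spills.

Things in the scene. Friction and masses are not known exactly. Their poses are not given: they have to be found in the camera images.
- coarse_mid (a point): Centre (half-way up) of the coarse sharpening stone: a loose dark grey block 185 long x 64 wide x 26 high, about 0.66 kg. x runs along its length, y across its width, z up. At the start it is the lowest of the stack, lying on a wooden slatted drain rack whose top is 14 mm above the bench (rack 215 x 96 mm, longer and wider than the stone). The three stones shrink from bottom to top, so the ends of each are seen from above.
- medium_mid (a point): Centre (half-way up) of the medium sharpening stone: a loose red-brown block 145 long x 56 wide x 24 high, about 0.42 kg. x runs along its length, y across its width, z up. At the start it lies flat in the middle of the stack, on the coarse stone, turned up to 15 degrees from it. The three stones shrink from bottom to top, so the ends of each are seen from above.
- fine_mid (a point): Centre (half-way up) of the fine sharpening stone: a loose cream-white block 105 long x 48 wide x 24 high, about 0.27 kg. x runs along its length, y across its width, z up. At the start it lies flat on top of the stack, on the medium stone, turned up to 15 degrees from it. The three stones shrink from bottom to top, so the ends of each are seen from above.
- board_coarse_top (a point): Centre of the upper face of the coarse stone's sharpening board: fixed plywood board 229 long x 88 wide, upper face 16 mm above the bench, with a dark wooden stop 12 thick and 12 high (above the face) across each end; the gap between the stops is 205, so this stone has 10 to spare at either end and 12 at either side. Its face carries a dark grey print of dried slurry the size of its stone (185 x 64). x runs along the board, y across, z up.
- board_medium_top (a point): Centre of the upper face of the medium stone's sharpening board: fixed plywood board 189 long x 80 wide, upper face 16 mm above the bench, with a dark wooden stop 12 thick and 12 high (above the face) across each end; the gap between the stops is 165, so this stone has 10 to spare at either end and 12 at either side. Its face carries a red-brown print of dried slurry the size of its stone (145 x 56). x runs along the board, y across, z up.
- board_fine_top (a point): Centre of the upper face of the fine stone's sharpening board: fixed plywood board 149 long x 72 wide, upper face 16 mm above the bench, with a dark wooden stop 12 thick and 12 high (above the face) across each end; the gap between the stops is 125, so this stone has 10 to spare at either end and 12 at either side. Its face carries a cream-white print of dried slurry the size of its stone (105 x 48). x runs along the board, y across, z up.
- bottle_a_mid (a point): Centre (half-way up) of one of two loose honing-oil bottles that look exactly the same: opaque dark grey-blue, mustard-yellow band, white cap with a 29 mm diameter; round body of 58 diameter, straight up to 66 above its foot, whole bottle 95 high. z points up. One of the two is full (0.29 to 0.39 kg) and the other empty (0.04 to 0.06 kg); it cannot be seen which, only felt on lifting.
- bottle_b_mid (a point): Centre (half-way up) of one of two loose honing-oil bottles that look exactly the same: opaque dark grey-blue, mustard-yellow band, white cap with a 29 mm diameter; round body of 58 diameter, straight up to 66 above its foot, whole bottle 95 high. z points up. One of the two is full (0.29 to 0.39 kg) and the other empty (0.04 to 0.06 kg); it cannot be seen which, only felt on lifting.
- dish_floor (a point): Centre of the floor of the drip dish for the oil bottle: fixed round steel dish, 96 across the rim, 12 high, flat floor 80 across and 3 mm above the bench; the bottle's 58 mm foot has about 11 mm to spare all round.

How it is judged:
At the end, for the whole second after the job is handed in: Each stone flat on its own board: centre within 12 mm along and 14 mm across, within 0.15 rad of its line. Full bottle upright on the dish's floor, within 17 mm of its centre. Empty bottle upright on the bench top, over 70 mm from the dish's centre. All released and at rest (x of coarse_mid in the frame of board_coarse_top between -0.012 and 0.012 m and y of coarse_mid in the frame of board_coarse_top between -0.014 and 0.014 m and z of coarse_mid in the frame of board_coarse_top between 0.01 and 0.016 m and angle between each of coarse_mid, medium_mid, fine_mid, bottle_a_mid, bottle_b_mid's own z axis and vertical below 0.06 rad and angle between the x axis of coarse_mid and the x axis of board_coarse_top, either way round below 0.15 rad and linear speed of each of stone_coarse, stone_medium, stone_fine, bottle_a, bottle_b below 0.02 m/s and x of medium_mid in the frame of board_medium_top between -0.012 and 0.012 m and y of medium_mid in the frame of board_medium_top between -0.014 and 0.014 m and z of medium_mid in the frame of board_medium_top between 0.009 and 0.015 m and angle between the x axis of medium_mid and the x axis of board_medium_top, either way round below 0.15 rad and x of fine_mid in the frame of board_fine_top between -0.012 and 0.012 m and y of fine_mid in the frame of board_fine_top between -0.014 and 0.014 m and z of fine_mid in the frame of board_fine_top between 0.009 and 0.015 m and angle between the x axis of fine_mid and the x axis of board_fine_top, either way round below 0.15 rad and ((horizontal distance between bottle_a_mid and dish_floor below 0.017 m and contact force between bottle_a and dish above 1.8 N and z of bottle_a_mid in the frame of dish_floor between 0.0445 and 0.0505 m and height (world z) of bottle_b_mid between 0.0445 and 0.0505 m and horizontal distance between bottle_b_mid and dish_floor above 0.07 m) or (horizontal distance between bottle_b_mid and dish_floor below 0.017 m and contact force between bottle_b and dish above 1.8 N and z of bottle_b_mid in the frame of dish_floor between 0.0445 and 0.0505 m and height (world z) of bottle_a_mid between 0.0445 and 0.0505 m and horizontal distance between bottle_a_mid and dish_floor above 0.07 m))); the robot touches nothing.
It fails at once if the coarse stone is dropped (falls free, faster than 0.75 m/s, out of the fingers) (linear speed of stone_coarse above 0.75 m/s and contact force between the fingers and stone_coarse below 0.2 N and contact force between stone_coarse and anything else below 0.2 N).
It fails at once if the medium stone is dropped (falls free, faster than 0.75 m/s, out of the fingers) (linear speed of stone_medium above 0.75 m/s and contact force between the fingers and stone_medium below 0.2 N and contact force between stone_medium and anything else below 0.2 N).
It fails at once if the fine stone is dropped (falls free, faster than 0.75 m/s, out of the fingers) (linear speed of stone_fine above 0.75 m/s and contact force between the fingers and stone_fine below 0.2 N and contact force between stone_fine and anything else below 0.2 N).
It fails at once if an oil bottle is dropped (falls free, faster than 0.75 m/s, out of the fingers) (linear speed of bottle_a above 0.75 m/s and contact force between the fingers and bottle_a below 0.2 N and contact force between bottle_a and anything else below 0.2 N).
It fails at once if an oil bottle is dropped (falls free, faster than 0.75 m/s, out of the fingers) (linear speed of bottle_b above 0.75 m/s and contact force between the fingers and bottle_b below 0.2 N and contact force between bottle_b and anything else below 0.2 N).
It also fails if it takes over 128 s, if anything falls off the work surface, if the arm or the gripper's body presses on something with over 40 N, if the wrist force passes 120 N, or if a joint passes its speed limit or range.

## Robot

A 6-joint arm with a two-finger parallel gripper is mounted at the origin on the work surface. World frame = base frame: x ahead of the robot, y to its left, z up, the work surface at z = 0. Lengths are in m, angles in rad, forces in N, time in s.
With the tool pointing down it reaches from about 0.325 to 0.9 m from the base axis. Payload 3.5 kg.
Tool frame: the origin (TCP) lies at the very end of the fingers, on their centre line; the grasp point (between the pads) lies 19 mm behind it; x points along the fingers, z is the direction in which the jaws open and shut, and the axes are right-handed (so a half turn about x gives the same grasp; the last joint's range is limited). The gripper opens to 85 mm and grips with 20 to 120 N. Pads are 22 mm wide; open, the fingers measure 114 mm over their backs; the gripper's body (76 mm by 85 mm) begins 54 mm behind the grasp point. The pads swing forward as they close: fully open they stand 13 mm farther back than shut.
Start: joints at [-1.309, 0.276, -0.026, 1.268, 0, 1.467], TCP at [0.223, -0.584, 0.202] pointing down, gripper open.
Joint ranges: [-3.12, 3.12], [-0.85, 1.88], [-1.08, 1.24], [-1.95, 2.15], [-1.57, 1.53], [-3.14, 3.14]. Speed limits (rad/s): [2.57, 2.57, 3.14, 3.14, 3.14, 3.14].

## Interface

Orientations are given as a rotation vector (axis times angle).
In Python, from rig import status, cams, job gives the robot as it stands.
- The arm moves only by the tool jog_arm, never from a script. Its argument "plan" is a list of rows, each an object with "jaw": the finger opening in mm, from 0 to 85.4; "linear": the shift along the world's x, y, z in mm, a list of three; "dr": the turn, a rotation vector about the world's x, y, z in rad, a list of three. In form: [{"jaw": jaw, "linear": [x, y, z], "dr": [rx, ry, rz]}, ...]. A call has 1 to 10 rows; each row shifts and turns the pose as measured when the row begins; what a row does not reach is not made up. A row lasts 1/8 s, in which the tool goes at most 62.5 mm and 10.7 degrees, less where a joint would pass 70% of its speed; a pose out of reach is approached as far as the arm can. A call with a gripper value outside its range is refused whole. The fingers move at their own pace and stop on an object; the grip force is fixed at half the most. Time passes only in rows, so rows that do not move let the fingers close. It gives the time, the measured TCP pose, the force and the opening at its end, in the units of the state.
- status.observe(): the state, without advancing time (a new reading comes with each control period).
- cams.camera(name): name is "side" or "top" or "wrist"; returns a dict with "color" (400x640x3 uint8, red, green, blue), "fx", "fy", "cx", "cy" (pixels), "origin" and "orientation" of the camera in the world. Camera axes: x right, y down, z forward; pixel columns grow to the right and rows downward; lengths in m; the calibration is good to about 2 mm. A picture is of the moment at which its call begins. There is no depth.
- job.hand_in(): hands the job in, once; it reports no verdict.
The state is a dict: "clock": time; "joint_positions": joint angles; "qd": joint speeds; "tau": joint torques, N m; "eef_pos": TCP position; "tcp_rot": TCP orientation; "force": force on the tool from outside, world axes, zero at the start; "moment": the same for the moment, N m; "gripper_width": opening from 0.0 (shut) to 1.0 (fully open).
Only numpy, scipy, OpenCV 4.12 (cv2) and the standard library are available. Lean on these libraries where they do the work, as an engineer would, in place of code of your own. Each camera call takes 0.05 s, during which the arm holds its last target.

## Working session

There is one attempt and no reset: what is moved stays moved. The work goes in short steps, Python scripts to look and compute and a tool call to move; the robot and the scene stay as the last step left them, time stands still between calls to the robot, and variables do not carry over. Pictures are saved under pics/ and viewed, and the job is handed in when it is done.

Besides the shell and the picture viewer there is one more tool, called after "Emit:" as name(argument=value, ...), one argument or row to a line, values as JSON. jog_arm: Moves the arm, as the interface text tells. Its arguments: {"type":"object","properties":{"plan":{"type":"array"}},"required":["plan"]}

```bash
ls; mkdir -p pics
python3 - <<'E'
from rig import status,cams
import cv2
s=status.observe(); print(s)
for n in ("side","top","wrist"):
    c=cams.camera(n); cv2.imwrite(f"pics/{n}0.png",c["color"][:,:,::-1]); print(n,{k:v for k,v in c.items() if k!="color"})
E
```

```text
pics
{'clock': 0.0, 'joint_positions': array([-1.30941136e+00,  2.77134520e-01, -2.78803623e-02,  1.26801554e+00,
        1.07767714e-05,  1.46738456e+00]), 'qd': array([-0.00016888,  0.00180891,  0.0021984 ,  0.00214028, -0.00071574,
        0.00090035]), 'tau': array([-5.49209778e-05, -4.45505834e+01,  2.95204800e+01,  1.62192550e-02,
       -3.01756938e-05, -3.16769459e-06]), 'eef_pos': array([ 0.22274183, -0.58305571,  0.20125909]), 'tcp_rot': array([ 0.93785209,  1.36171738, -0.93544345]), 'force': array([-0.0790926 ,  0.43705071, -0.24216249]), 'moment': array([ 0.0035186 , -0.0171264 , -0.03715976]), 'gripper_width': 0.9986573461472332}
side {'fx': 416.31694951131055, 'fy': 416.31694951131055, 'cx': 321.37677932650143, 'cy': 199.0462973734621, 'origin': array([ 0.40094627, -0.63893818,  0.82767489]), 'orientation': array([-2.40690744,  0.28488797, -0.10761249])}
top {'fx': 446.90546620104436, 'fy': 446.90546620104436, 'cx': 315.0292536172408, 'cy': 194.33692942353815, 'origin': array([ 0.40763691, -0.00885583,  1.36073865]), 'orientation': array([-2.17013572,  2.12146753, -0.11635256])}
wrist {'fx': 284.43725948218446, 'fy': 284.43725948218446, 'cx': 319.68858913832054, 'cy': 200.53175668871842, 'origin': array([ 0.29999467, -0.55363005,  0.37382095]), 'orientation': array([ 2.35438334, -1.62181655, -0.27432456])}
```

View pics/top0.png

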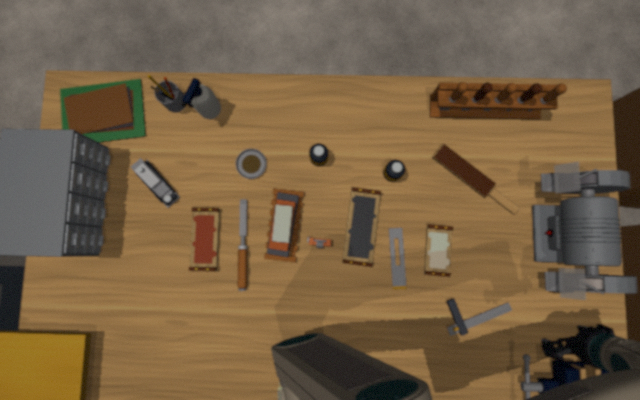

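View pics/side0.png

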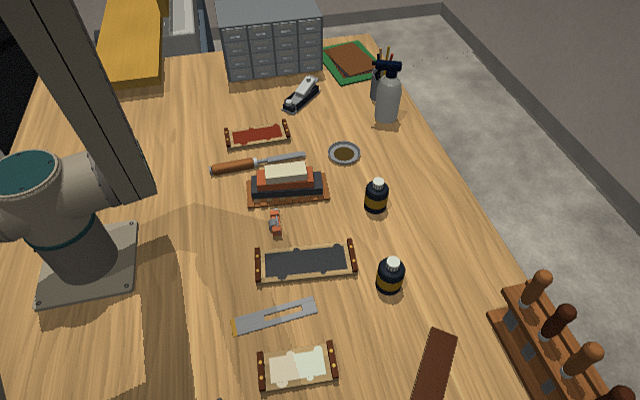

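View pics/wrist0.png

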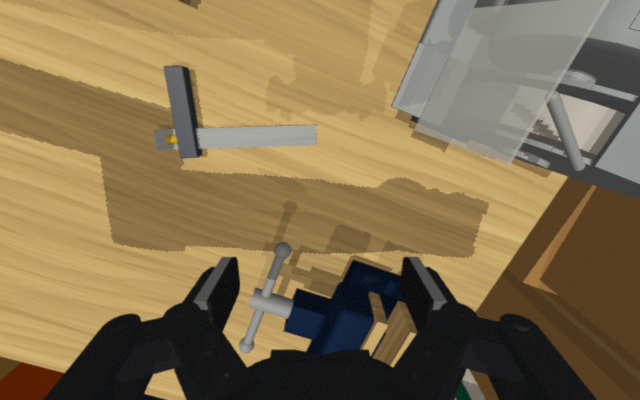

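Top view: the stack is at (284,223), with boards medium at (205,240), coarse at (362,226) and fine at (438,250). The dish is at (252,164) and the bottles at (319,154) and (395,170). The side view shows all of them too. Next I'll measure from both views.

```bash
cat > h.py <<'E'
import numpy as np, cv2
from scipy.spatial.transform import Rotation as R
from rig import status,cams
def cam(n):
    c=cams.camera(n); c["R"]=R.from_rotvec(c["orientation"]).as_matrix(); return c
def ray(c,u,v):
    d=c["R"]@np.array([(u-c["cx"])/c["fx"],(v-c["cy"])/c["fy"],1.0]); return d
def toplane(c,uv,z):
    out=[]
    for u,v in np.atleast_2d(uv):
        d=ray(c,u,v); t=(z-c["origin"][2])/d[2]; out.append(c["origin"]+t*d)
    return np.array(out)
def tri(c1,p1,c2,p2):
    A=[];b=[]
    M=np.zeros((3,3));q=np.zeros(3)
    for c,p in((c1,p1),(c2,p2)):
        d=ray(c,*p); d/=np.linalg.norm(d); P=np.eye(3)-np.outer(d,d); M+=P;q+=P@c["origin"]
    x=np.linalg.solve(M,q)
    gap=[np.linalg.norm((np.eye(3)-np.outer(d,d))@(x-c["origin"])) for c,d in((c1,ray(c1,*p1)/np.linalg.norm(ray(c1,*p1))),(c2,ray(c2,*p2)/np.linalg.norm(ray(c2,*p2))))]
    return x,gap
def proj(c,X):
    p=c["R"].T@(np.array(X)-c["origin"]); return np.array([c["fx"]*p[0]/p[2]+c["cx"],c["fy"]*p[1]/p[2]+c["cy"]])
def save(img,name,box=None,k=1):
    if box: img=img[box[1]:box[3],box[0]:box[2]]
    cv2.imwrite("pics/"+name,cv2.resize(img,None,fx=k,fy=k,interpolation=cv2.INTER_NEAREST)[:,:,::-1])
E
python3 - <<'E'
from h import *
t=cam("top"); s=cam("side")
save(t["color"],"t1.png",(180,130,470,290),2.7)
save(s["color"],"s1.png",(200,110,420,400),2)
for n,c,pts in(("t",t,[(205,225),(284,220),(283,199),(280,250),(362,226),(438,250),(432,240),(445,240),(319,150),(252,164)]),("s",s,[(260,133),(285,172),(260,183),(255,192),(290,265),(280,368),(315,365),(378,182)])):
    for p in pts: print(n,p,c["color"][p[1],p[0]],cv2.cvtColor(c["color"][p[1]:p[1]+1,p[0]:p[0]+1],cv2.COLOR_RGB2HSV)[0,0])
E
```

```text
t (205, 225) [120  56  36] [  7 179 120]
t (284, 220) [161 161 146] [ 30  24 161]
t (283, 199) [76 60 55] [ 7 70 76]
t (280, 250) [100  67  57] [  7 110 100]
t (362, 226) [52 53 54] [105   9  54]
t (438, 250) [156 154 133] [ 27  38 156]
t (432, 240) [159 159 137] [ 30  35 159]
t (445, 240) [157 159 138] [ 33  34 159]
t (319, 150) [159 161 159] [ 60   3 161]
t (252, 164) [77 60 33] [ 18 146  77]
s (260, 133) [124  57  33] [  8 187 124]
s (285, 172) [209 201 172] [ 24  45 209]
s (260, 183) [179 102  63] [ 10 165 179]
s (255, 192) [61 61 60] [30  4 61]
s (290, 265) [68 66 67] [165   8  68]
s (280, 368) [203 195 168] [ 23  44 203]
s (315, 365) [204 211 188] [ 39  28 211]
s (378, 182) [208 211 193] [ 35  22 211]
```

View pics/t1.png

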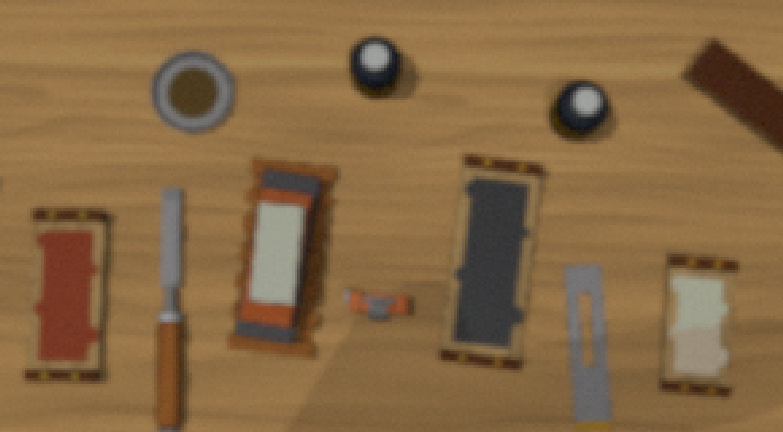

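View pics/s1.png

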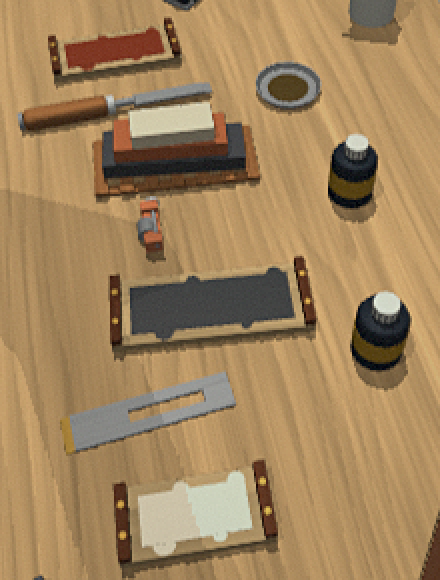

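The zooms show each print and both brown stops of every board. I'll segment the stops, dish, caps and stones in both views and triangulate them.

Run:
```python
from h import *
t=cam("top"); s=cam("side")
def blobs(c,lo,hi,box,amin,op=False):
    hsv=cv2.cvtColor(c["color"],cv2.COLOR_RGB2HSV); m=cv2.inRange(hsv,lo,hi)
    k=np.zeros_like(m); k[box[1]:box[3],box[0]:box[2]]=255; m&=k
    n,l,st,ce=cv2.connectedComponentsWithStats(m)
    r=[]
    for i in range(1,n):
        if st[i,4]>=amin:
            cs,_=cv2.findContours((l==i).astype(np.uint8),cv2.RETR_EXTERNAL,cv2.CHAIN_APPROX_NONE)
            r.append((ce[i].round(1),st[i,4],cv2.minAreaRect(cs[0])))
    return r
tb=(180,130,470,290); sb=(200,110,420,400)
for nm,c,b,lo,hi,a in [("stops t",t,tb,(0,110,25),(14,255,75),12),("stops s",s,sb,(0,110,20),(14,255,95),25),
  ("cream t",t,tb,(15,5,120),(70,60,255),25),("cream s",s,sb,(15,5,165),(70,70,255),25),
  ("red t",t,tb,(0,165,85),(9,255,255),25),("red s",s,sb,(0,165,95),(12,255,255),40),
  ("grey t",t,tb,(0,0,35),(179,80,75),40),("grey s",s,sb,(0,0,35),(179,70,85),60)]:
    print(nm)
    for x in blobs(c,lo,hi,b,a):
        print("  ",x[0],x[1],[np.round(q,1).tolist() for q in x[2]])
```

```text
stops t
   [454.1 163.2] 594 [[456.2, 164.6], [43.8, 16.4], 36.9]
   [294.2 225. ] 161 [[294.6, 224.6], [6.7, 53.9], 7.7]
stops s
   [286.2 130.3] 41 [[286.2, 130.1], [13.6, 3.5], 71.6]
   [233.4 169. ] 141 [[232.8, 169.3], [4.9, 41.8], 78.7]
   [285. 186.] 327 [[285.0, 185.7], [6.5, 56.4], 85.8]
   [314. 199.] 49 [[312.8, 198.3], [5.2, 22.2], 83.7]
   [281.5 201.2] 140 [[280.1, 201.2], [8.3, 40.0], 86.7]
   [276.2 233.3] 36 [[276.5, 233.2], [4.6, 8.5], 80.5]
   [349.2 241.7] 31 [[349.3, 242.1], [7.1, 4.5], 78.7]
   [257.2 265.5] 156 [[257.5, 265.0], [34.0, 5.0], 90.0]
   [352.9 259.6] 101 [[352.7, 259.9], [25.1, 5.3], 78.7]
   [331.2 352. ] 89 [[330.7, 352.0], [23.3, 6.1], 78.7]
   [260.6 371.7] 208 [[260.4, 371.1], [40.0, 6.6], 85.4]
   [334.6 371.9] 63 [[334.2, 371.4], [14.0, 6.2], 79.7]
   [416.4 389.1] 143 [[415.0, 384.5], [29.0, 8.0], 90.0]
cream t
   [397.1 165.6] 41 [[397.0, 166.0], [6.0, 8.0], 90.0]
   [281.8 223.2] 597 [[281.8, 223.4], [16.7, 36.0], 5.7]
   [438.3 249.3] 584 [[438.5, 249.5], [35.0, 19.0], 90.0]
cream s
   [284.9 169.3] 548 [[285.1, 169.1], [13.4, 41.4], 83.
[... 244 characters left out ...]

   [256.5 134.1] 556 [[256.6, 134.1], [14.1, 47.9], 78.7]
   [309.  174.2] 69 [[307.0, 174.5], [15.0, 10.0], 90.0]
   [260.4 177.7] 92 [[261.0, 177.5], [15.0, 8.0], 90.0]
grey t
   [317.2 152.9] 97 [[318.0, 151.5], [16.0, 15.0], 0.0]
   [393.8 168.6] 101 [[395.4, 167.9], [16.2, 16.1], 51.3]
   [288.  197.1] 114 [[287.7, 197.3], [20.4, 7.0], 14.0]
   [361.4 227. ] 1200 [[361.3, 226.5], [24.0, 60.4], 3.6]
   [278.8 252.5] 76 [[278.0, 252.5], [20.2, 4.4], 4.1]
grey s
   [290.6 184.9] 338 [[286.1, 182.8], [18.0, 71.3], 86.4]
   [376.  189.3] 99 [[376.4, 188.3], [16.6, 13.0], 9.5]
   [304.6 261.2] 1878 [[304.5, 261.3], [29.1, 80.7], 80.5]
   [389.7 270.7] 158 [[390.7, 270.4], [21.8, 13.8], 19.7]
```

Run:
```python
from h import *
t=cam("top"); s=cam("side")
for n,pt,ps in [("fine stone",(281.8,223.2),(284.9,169.3)),("print red",(203.9,238.8),(256.5,134.1)),("print grey",(361.4,227),(304.6,261.2)),("print cream",(438.3,249.3),(296.6,366.1)),("cap1",(319,150.5),(378.1,180.6)),("cap2",(397.3,166.5),(393.1,260.9)),("dish",(252,164),(344,153))]:
    print(n,tri(t,pt,s,ps)[0].round(4),tri(t,pt,s,ps)[1][0].round(4))
st=status.observe(); Rt=R.from_rotvec(st["tcp_rot"]).as_matrix(); print(Rt.round(3)); w=cam("wrist"); print((Rt.T@(w["origin"]-st["eef_pos"])).round(4)); print((Rt.T@w["R"]).round(3))
```

```text
fine stone [0.4864 0.1111 0.0883] 0.0002
print red [0.4385 0.3507 0.0175] 0.0001
print grey [ 0.4853 -0.1216  0.0165] 0.0005
print cream [ 0.4227 -0.35    0.0175] 0.001
cap1 [0.698  0.0096 0.0985] 0.0004
cap2 [ 0.6552 -0.2154  0.0979] 0.0002
dish [0.6726 0.2164 0.0103] 0.0012
[[-0.     0.934  0.357]
 [ 0.     0.357 -0.934]
 [-1.     0.    -0.   ]]
[-0.1724  0.0827 -0.0003]
[[ 0.001 -0.324  0.946]
 [-0.001 -0.946 -0.324]
 [ 1.    -0.    -0.002]]
```

The two views agree within about 1 mm, with heights close to the text (stack top 88 mm, boards about 17 mm, caps about 98 mm). Next is a sweep at height for closer wrist-camera looks.

Emit:
jog_arm(
  plan=[
    {"jaw": 85,"linear": [20,40,12],"dr": [0,0,-0.06]},
    {"jaw": 85,"linear": [20,40,12],"dr": [0,0,-0.06]},
    {"jaw": 85,"linear": [20,40,12],"dr": [0,0,-0.06]},
    {"jaw": 85,"linear": [20,40,12],"dr": [0,0,-0.06]},
    {"jaw": 85,"linear": [20,40,0],"dr": [0,0,-0.06]},
    {"jaw": 85,"linear": [20,30,0],"dr": [0,0,-0.06]},
    {"jaw": 85,"linear": [0,0,0],"dr": [0,0,0]},
  ],
)

```text
clock: 1.38
eef_pos: [0.3456, -0.348, 0.2525]
tcp_rot: [1.215, 1.201, -1.215]
force: [-0.9, -0.5, -0.1]
gripper_width: 0.995
```

```bash
cat >> h.py <<'E'
import pickle
def snap(n,name):
    c=cam(n); c["st"]=status.observe(); pickle.dump(c,open(f"pics/{name}.pkl","wb")); save(c["color"],name+".png"); return c
def load(name): return pickle.load(open(f"pics/{name}.pkl","rb"))
E
python3 -c "
from h import *
snap('wrist','w_fine')"
```

```text
(no output)
```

View pics/w_fine.png

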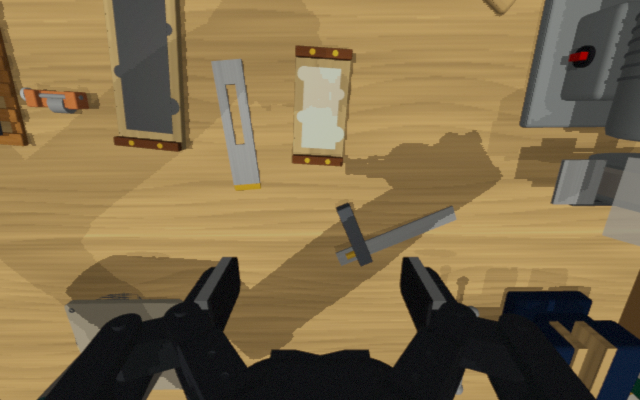

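Emit:
jog_arm(
  plan=[
    {"jaw": 85,"linear": [10,45,0],"dr": [0,0,0]},
    {"jaw": 85,"linear": [10,45,0],"dr": [0,0,0]},
    {"jaw": 85,"linear": [10,45,0],"dr": [0,0,0]},
    {"jaw": 85,"linear": [10,45,0],"dr": [0,0,0]},
    {"jaw": 85,"linear": [10,45,0],"dr": [0,0,0]},
    {"jaw": 85,"linear": [0,0,0],"dr": [0,0,0]},
  ],
)

```text
clock: 2.17
eef_pos: [0.3961, -0.1252, 0.2529]
tcp_rot: [1.219, 1.192, -1.221]
force: [0.1, -0.4, -0.5]
gripper_width: 0.996
```

```bash
python3 -c "
from h import *
snap('wrist','w_coarse')"
```

```text
(no output)
```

View pics/w_coarse.png

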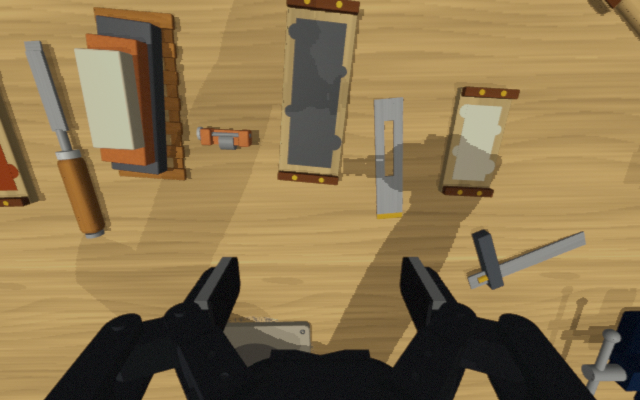

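The first wrist view shows the fine board's stops at (324,52) and (317,160). The second shows the coarse board's stops at (322,4) and (308,178), and the stack around (125,90). On to the stack and the medium board.

Emit:
jog_arm(
  plan=[
    {"jaw": 85,"linear": [0,48,0],"dr": [0,0,0]},
    {"jaw": 85,"linear": [0,48,0],"dr": [0,0,0]},
    {"jaw": 85,"linear": [0,48,0],"dr": [0,0,0]},
    {"jaw": 85,"linear": [0,48,0],"dr": [0,0,0]},
    {"jaw": 85,"linear": [0,48,0],"dr": [0,0,0]},
    {"jaw": 85,"linear": [0,0,0],"dr": [0,0,0]},
  ],
)

```text
clock: 2.98
eef_pos: [0.4002, 0.0723, 0.2535]
tcp_rot: [1.219, 1.219, -1.188]
force: [0.8, -0.9, 0.9]
gripper_width: 0.997
```

```bash
python3 -c "
from h import *
snap('wrist','w_stack')"
```

```text
(no output)
```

View pics/w_stack.png

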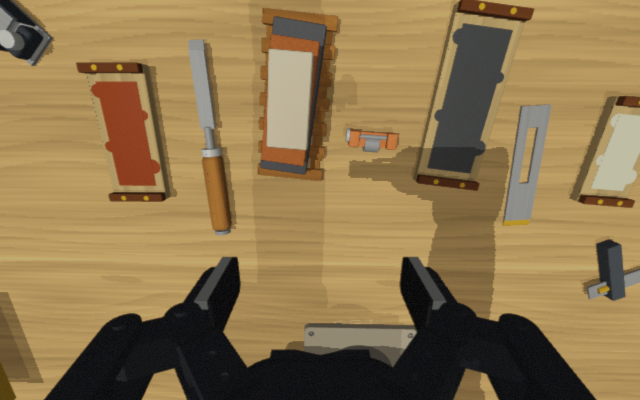

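Emit:
jog_arm(
  plan=[
    {"jaw": 85,"linear": [-8,48,0],"dr": [0,0,0]},
    {"jaw": 85,"linear": [-8,48,0],"dr": [0,0,0]},
    {"jaw": 85,"linear": [-8,48,0],"dr": [0,0,0]},
    {"jaw": 85,"linear": [-8,48,0],"dr": [0,0,0]},
    {"jaw": 85,"linear": [0,0,0],"dr": [0,0,0]},
  ],
)

```text
clock: 3.65
eef_pos: [0.3761, 0.1533, 0.2537]
tcp_rot: [1.183, 1.353, -1.051]
force: [-0.8, 0.6, -0.5]
gripper_width: 0.996
```

```bash
python3 -c "
from h import *
snap('wrist','w_med')"
```

```text
(no output)
```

View pics/w_med.png

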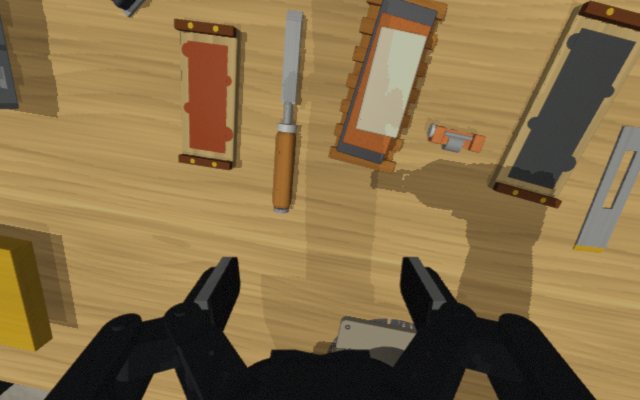

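The last move fell short in y and yaw, so I'll check the joints. The views themselves are good: the medium board is fully seen in both, and the stack is centred at (292,100) in the stack view.

Run:
```python
from h import *
for n in("w_fine","w_coarse","w_stack","w_med"):
    c=load(n); s=c["st"]; Rt=R.from_rotvec(s["tcp_rot"]).as_matrix(); print(n,s["joint_positions"].round(3),s["eef_pos"].round(3),"ty",Rt[:,1].round(3),"tx",Rt[:,0].round(3))
```

```text
w_fine [-9.230e-01  1.000e-02 -2.310e-01  1.325e+00  1.000e-03  2.228e+00] [ 0.345 -0.349  0.252] ty [ 1.    -0.01   0.003] tx [ 0.003 -0.003 -1.   ]
w_coarse [-0.461 -0.133 -0.364  1.332 -0.005  2.7  ] [ 0.396 -0.126  0.253] ty [ 1.    -0.019  0.005] tx [ 0.005 -0.008 -1.   ]
w_stack [ 0.005 -0.154 -0.38   1.336  0.016  3.139] [0.4   0.072 0.253] ty [1.    0.008 0.009] tx [ 0.009  0.016 -1.   ]
w_med [ 0.138 -0.165 -0.392  1.336  0.11   3.141] [0.376 0.153 0.254] ty [0.99  0.139 0.007] tx [-0.008  0.109 -0.994]
```

Joint 6 hit its limit, so I'll use the half-turned grasp (camera towards the base). First, measure from the saved views.

```bash
cat >> h.py <<'E'
def comps(c,lo,hi,amin,box=None):
    hsv=cv2.cvtColor(c["color"],cv2.COLOR_RGB2HSV); m=cv2.inRange(hsv,lo,hi)
    if box:
        k=np.zeros_like(m); k[box[1]:box[3],box[0]:box[2]]=255; m&=k
    n,l,st,ce=cv2.connectedComponentsWithStats(m); r=[]
    for i in range(1,n):
        if st[i,4]>=amin:
            cs,_=cv2.findContours((l==i).astype(np.uint8),cv2.RETR_EXTERNAL,cv2.CHAIN_APPROX_NONE)
            r.append((ce[i],st[i,4],max(cs,key=len)[:,0,:]))
    return r
def rect(c,cont,z):
    P=toplane(c,cont,z)[:,:2]*1000
    (x,y),(a,b),an=cv2.minAreaRect(P.astype(np.float32))
    if a<b: a,b,an=b,a,an+90
    an=(an+90)%180-90
    return np.round([x,y,a,b,an],1)
E
python3 - <<'E'
from h import *
for n in("w_fine","w_coarse","w_stack","w_med"):
    c=load(n); print(n)
    for ce,a,ct in comps(c,(0,120,20),(13,255,110),60,(0,0,640,240)): print("  stop",ce.round(1),a,rect(c,ct,.028))
    for ce,a,ct in comps(c,(12,5,130),(70,75,255),150,(0,0,640,240)): print("  cream",ce.round(1),a,"z16",rect(c,ct,.016),"z88",rect(c,ct,.088))
    for ce,a,ct in comps(c,(0,165,100),(9,255,255),150,(0,0,640,240)): print("  red",ce.round(1),a,"z16",rect(c,ct,.016),"z64",rect(c,ct,.064))
    for ce,a,ct in comps(c,(0,0,30),(179,60,100),150,(0,0,640,240)): print("  grey",ce.round(1),a,"z16",rect(c,ct,.016),"z40",rect(c,ct,.040))
E
```

```text
w_fine
  stop [323.6  52.8] 468 [ 488.2 -354.4   69.7   11.9   85.5]
  stop [575.8  56.2] 103 [ 481.4 -674.9   23.1   10.6  -79.9]
  stop [37.9 98.3] 65 [438.6  21.1  19.8   5.8  -1.3]
  stop [ 81.6 100.8] 156 [435.2 -35.6  20.2  14.2  -4.2]
  stop [147.4 143.3] 450 [ 378.6 -110.3   89.8   11.9   83.6]
  stop [317.1 159.4] 293 [ 353.7 -345.    69.2   11.2   85.4]
  cream [547.7  61.3] 1112 z16 [ 472.6 -651.3  145.9   26.4    1.1] z88 [ 464.7 -598.   120.2   21.8    1.1]
  cream [235.6 121.6] 2867 z16 [ 400.1 -232.4  167.5   39.4    4.1] z88 [ 405.  -252.8  138.    32.4    4.1]
  cream [320.2 106.9] 3205 z16 [ 420.5 -349.5  108.1   66.9   -0.6] z88 [ 421.8 -349.3   89.1   55.1   -0.6]
  cream [565.  190.7] 262 z16 [ 312.3 -721.1   66.5   33.4    0. ] z88 [ 332.6 -655.5   54.8   27.6    0. ]
  cream [622.6 224. ] 1026 z16 [ 246.8 -825.1   62.2   55.9   89.4] z88 [ 278.6 -741.3   51.3   46.1   89.4]
  grey [144.1  64.1] 6587 z16 [ 472.7 -119.4  160.2   79.    -4.3] z40 [ 470.  -132.8  150.8   74.3   -4.3]
  grey [536.   61.3] 917 z16 [ 470.5 -631.4  150.1   11.1    0.8] z40 [ 468.  -614
[... 3659 characters left out ...]
90.  81.] 4653 z16 [490.8 104.6 126.1  57.4  -4.1] z88 [485.3 111.9 103.9  47.3  -4.1]
  cream [613.4 189.4] 2444 z16 [ 405.  -219.3  158.2   38.     4.2] z88 [ 414.5 -155.1  130.4   31.3    4.2]
  red [207.3  95.3] 4033 z16 [438.  352.3 145.1  69.5   4.4] z64 [440.5 328.2 128.1  61.4   4.4]
  grey [386.1  62.5] 1601 z16 [487.7 113.1 194.8  66.9  -8.4] z40 [486.  115.  183.4  63.   -8.4]
  grey [ 6.1 76.5] 813 z16 [439.3 660.  131.3  27.9 -14.2] z40 [440.5 629.9 123.6  26.3 -14.2]
  grey [570.3 106.3] 8556 z16 [ 485.3 -121.2  186.2   79.2   -4.1] z40 [ 483.8 -105.6  175.2   74.6   -4.1]
  grey [600.9 181.1] 185 z16 [ 402.4 -198.3  157.1    2.     4. ] z40 [ 405.7 -178.2  147.9    1.9    4. ]
```

Measurements agree between views within 1–3 mm and the sizes fit the stated heights:

| Item | Centre (mm) | Angle |
|---|---|---|
| Fine board | (421,-349) | -4.2° |
| Coarse board | (485.5,-121) | -6.7° |
| Medium board | (438,350) | 0.6° |
| Fine stone | (485.4,112) | -4.2° |
| Coarse stone | about (486,114.5) | -8.2° |

Next I'll work out the turn.

```bash
cat > go.py <<'E'
import sys
from h import *
# usage: go.py x y z(mm) linedeg(tool y = deg+180)
x,y,z,d=map(float,sys.argv[1:5]); psi=np.radians(d+180)
s=status.observe(); Rc=R.from_rotvec(s["tcp_rot"])
T=R.from_matrix(np.array([[0,0,-1],[np.cos(psi),np.sin(psi),0],np.cross([0,0,-1],[np.cos(psi),np.sin(psi),0])]).T)
dr=(T*Rc.inv()).as_rotvec(); dl=np.array([x,y,z])-s["eef_pos"]*1000
print("clock",round(s["clock"],2),"lin",dl.round(1),"dr",dr.round(4),"n",max(np.linalg.norm(dl)/58,np.linalg.norm(dr)/.185).round(2),"F",s["force"].round(1),"w",round(s["gripper_width"],3),"q1,6",s["joint_positions"][[0,5]].round(2))
E
python3 go.py 485.4 111.9 200 -4.2
```

```text
clock 3.7 lin [109.1 -41.  -53.7] dr [-0.0053 -0.1618  2.9244] n 15.83 F [0.4 0.9 0.1] w 0.993 q1,6 [0.14 3.14]
```

Emit:
jog_arm(
  plan=[
    {"jaw": 85,"linear": [11,-4,0],"dr": [0,-0.01,0.18]},
    {"jaw": 85,"linear": [11,-4,0],"dr": [0,-0.01,0.18]},
    {"jaw": 85,"linear": [11,-4,0],"dr": [0,-0.01,0.18]},
    {"jaw": 85,"linear": [11,-4,0],"dr": [0,-0.01,0.18]},
    {"jaw": 85,"linear": [11,-4,0],"dr": [0,-0.01,0.18]},
    {"jaw": 85,"linear": [11,-4,0],"dr": [0,-0.01,0.18]},
    {"jaw": 85,"linear": [11,-4,0],"dr": [0,-0.01,0.18]},
    {"jaw": 85,"linear": [11,-4,0],"dr": [0,-0.01,0.18]},
    {"jaw": 85,"linear": [11,-4,0],"dr": [0,-0.01,0.18]},
    {"jaw": 85,"linear": [10,-4,0],"dr": [0,-0.01,0.18]},
  ],
)

```text
clock: 4.95
eef_pos: [0.4899, 0.1094, 0.2531]
tcp_rot: [-0.308, 1.584, 0.372]
force: [-0.4, -0.2, 0.0]
gripper_width: 1.002
```

```bash
python3 go.py 485.4 111.9 140 -4.2
```

```text
clock 4.95 lin [  -4.5    2.5 -113.1] dr [-0.0023 -0.0592  1.0658] n 5.77 F [-0.4 -0.2  0. ] w 1.002 q1,6 [0.07 1.21]
```

Emit:
jog_arm(
  plan=[
    {"jaw": 85,"linear": [0,0,-18],"dr": [0,-0.01,0.178]},
    {"jaw": 85,"linear": [-1,1,-18],"dr": [0,-0.01,0.178]},
    {"jaw": 85,"linear": [-1,1,-18],"dr": [0,-0.01,0.178]},
    {"jaw": 85,"linear": [-1,0,-18],"dr": [0,-0.01,0.178]},
    {"jaw": 85,"linear": [-1,0,-18],"dr": [0,-0.01,0.178]},
    {"jaw": 85,"linear": [0,0,-18],"dr": [0,-0.01,0.178]},
    {"jaw": 85,"linear": [0,0,0],"dr": [0,0,0]},
  ],
)

```text
clock: 5.82
eef_pos: [0.4885, 0.1093, 0.1418]
tcp_rot: [-1.179, 1.223, 1.18]
force: [0.4, -0.6, -0.2]
gripper_width: 0.997
```

```bash
python3 go.py 485.4 111.9 70 -4.2; python3 -c "
from h import *
snap('wrist','w1')"
```

```text
clock 5.83 lin [ -3.1   2.6 -71.8] dr [-0.0035  0.0021 -0.034 ] n 1.24 F [ 0.4 -0.6 -0.2] w 0.997 q1,6 [0.09 0.13]
```

View pics/w1.png

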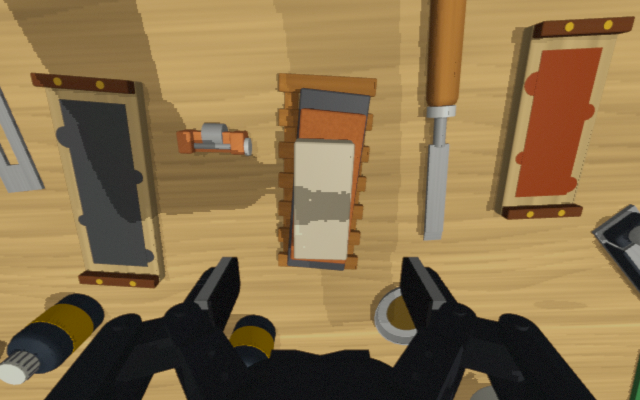

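The wrist view shows the stack centred between the fingers, with the cream stone at (322,200) and clear space both sides. Descending on the fine stone.

Emit:
jog_arm(
  plan=[
    {"jaw": 66,"linear": [-3,3,-15],"dr": [-0.003,0.002,-0.034]},
    {"jaw": 66,"linear": [0,0,-20],"dr": [0,0,0]},
    {"jaw": 66,"linear": [0,0,-20],"dr": [0,0,0]},
    {"jaw": 66,"linear": [0,0,-10],"dr": [0,0,0]},
    {"jaw": 66,"linear": [0,0,0],"dr": [0,0,0]},
  ],
)

```text
clock: 6.5
eef_pos: [0.4932, 0.1126, 0.0823]
tcp_rot: [-1.149, 1.239, 1.135]
force: [-0.1, 0.0, 1.0]
gripper_width: 0.776
```

```bash
python3 go.py 485.4 111.9 66 -4.2; python3 -c "
from h import *
snap('wrist','w2')"
```

```text
clock 6.5 lin [ -7.8  -0.7 -16.3] dr [-0.0012  0.013   0.0152] n 0.31 F [-0.1  0.   1. ] w 0.776 q1,6 [0.1  0.19]
```

View pics/w2.png

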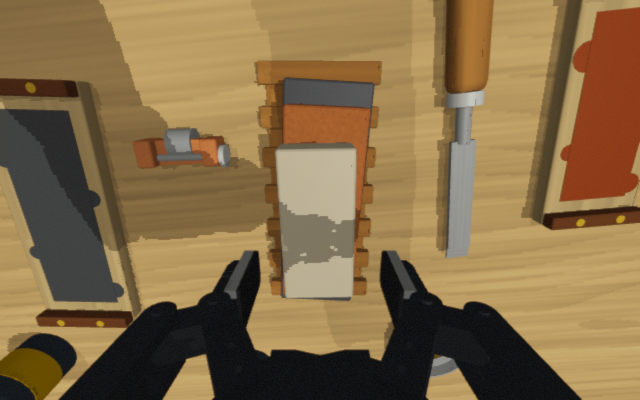

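Emit:
jog_arm(
  plan=[
    {"jaw": 66,"linear": [-8,-1,-8],"dr": [0,0.013,0.015]},
    {"jaw": 66,"linear": [0,0,-7],"dr": [0,0,0]},
    {"jaw": 66,"linear": [0,0,0],"dr": [0,0,0]},
  ],
)

```text
clock: 6.92
eef_pos: [0.4866, 0.1116, 0.0686]
tcp_rot: [-1.155, 1.239, 1.154]
force: [0.1, 0.6, -0.2]
gripper_width: 0.773
```

```bash
python3 go.py 485.4 111.9 66 -4.2
```

```text
clock 6.92 lin [-1.2  0.3 -2.6] dr [-0.0015  0.0033 -0.0001] n 0.05 F [ 0.1  0.6 -0.2] w 0.773 q1,6 [0.1  0.17]
```

Emit:
jog_arm(
  plan=[
    {"jaw": 66,"linear": [-1,0,-2],"dr": [0,0.003,0]},
    {"jaw": 36,"linear": [0,0,0],"dr": [0,0,0]},
    {"jaw": 36,"linear": [0,0,0],"dr": [0,0,0]},
    {"jaw": 36,"linear": [0,0,0],"dr": [0,0,0]},
    {"jaw": 36,"linear": [0,0,0],"dr": [0,0,0]},
  ],
)

```text
clock: 7.55
eef_pos: [0.486, 0.1117, 0.0669]
tcp_rot: [-1.154, 1.241, 1.155]
force: [-0.1, -0.5, 0.4]
gripper_width: 0.424
```

The opening reads 36 mm, narrower than the stone, so I'll look.

```bash
python3 -c "
from h import *
snap('wrist','w3');c=snap('side','s3');save(c['color'],'s3z.png',(200,90,440,270),3.2)"
```

```text
(no output)
```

View pics/w3.png

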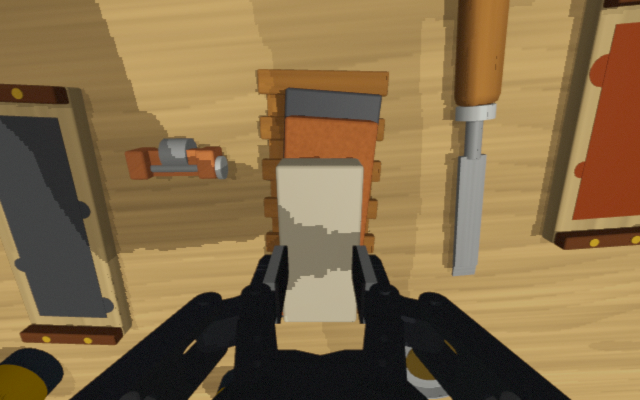

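View pics/s3z.png

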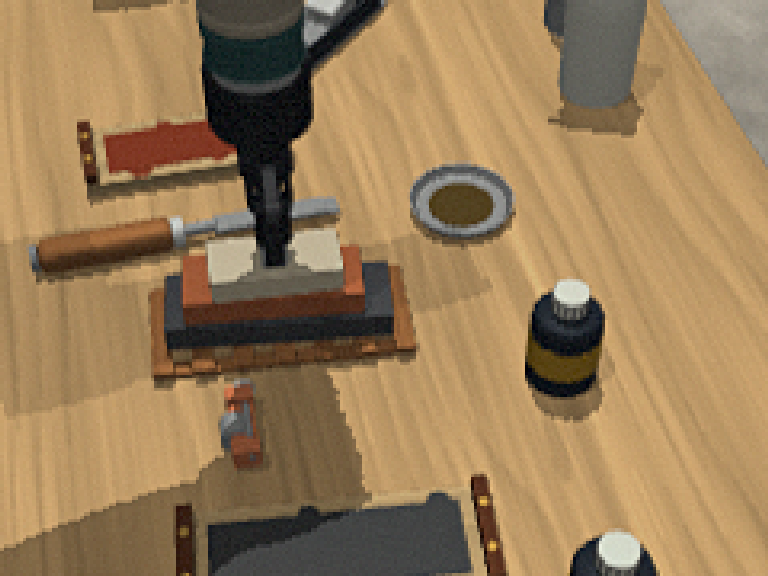

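Run:
```python
from h import *
c=load("s3"); w=load("w3")
z=lambda p:((p-np.array([200,90]))*3.2).round(0)
for X in [(.486,.088,.070),(.486,.094,.070),(.486,.088,.088),(.486,.094,.09),(.486,.082,.07),(.486,.078,.088)]:
    print(X,z(proj(c,X)),proj(w,X).round(0))
print(rect(w,max(comps(w,(12,5,130),(70,75,255),400,(240,100,400,330)),key=lambda r:r[1])[2],.088))
for ce,a,ct in comps(w,(12,5,130),(70,75,255),400,(240,100,400,330)): print(ce,a,rect(w,ct,.088))
```

```text
(0.486, 0.088, 0.07) [278. 291.] [284. 241.]
(0.486, 0.094, 0.07) [276. 285.] [293. 241.]
(0.486, 0.088, 0.088) [276. 275.] [281. 255.]
(0.486, 0.094, 0.09) [275. 267.] [290. 256.]
(0.486, 0.082, 0.07) [279. 296.] [275. 242.]
(0.486, 0.078, 0.088) [279. 284.] [264. 256.]
[453.7 113.7  47.2  40.5  85.7]
[321.36253369 196.37177513] 5194 [453.7 113.7  47.2  40.5  85.7]
[321.23350562 297.92733354] 3289 [516.5 109.3  47.3  40.9  85.6]
```

Emit:
jog_arm(
  plan=[
    {"jaw": 20,"linear": [0,0,0],"dr": [0,0,0]},
    {"jaw": 20,"linear": [0,0,0],"dr": [0,0,0]},
    {"jaw": 20,"linear": [0,0,0],"dr": [0,0,0]},
  ],
)

```text
clock: 8.02
eef_pos: [0.486, 0.1117, 0.0669]
tcp_rot: [-1.154, 1.241, 1.155]
force: [0.9, 0.0, 0.2]
gripper_width: 0.235
```

```bash
python3 -c "
from h import *
snap('wrist','w4');c=snap('side','s4');save(c['color'],'s4z.png',(240,100,340,200),6)"; python3 go.py 485.4 111.9 66 -4.2
```

```text
clock 8.12 lin [-0.6  0.2 -0.9] dr [-0.0016  0.0011  0.    ] n 0.02 F [ 0.9  0.8 -0.2] w 0.232 q1,6 [0.1  0.17]
```

View pics/w4.png

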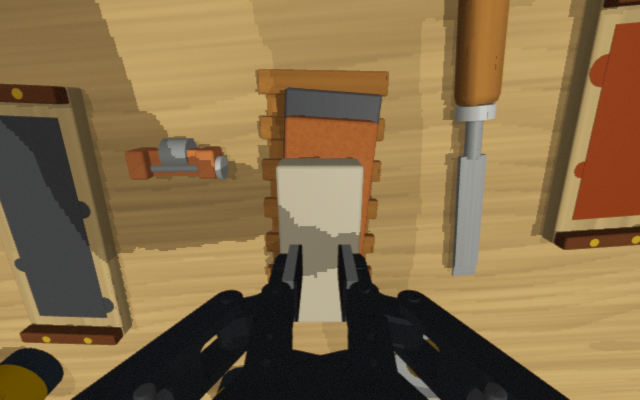

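View pics/s4z.png

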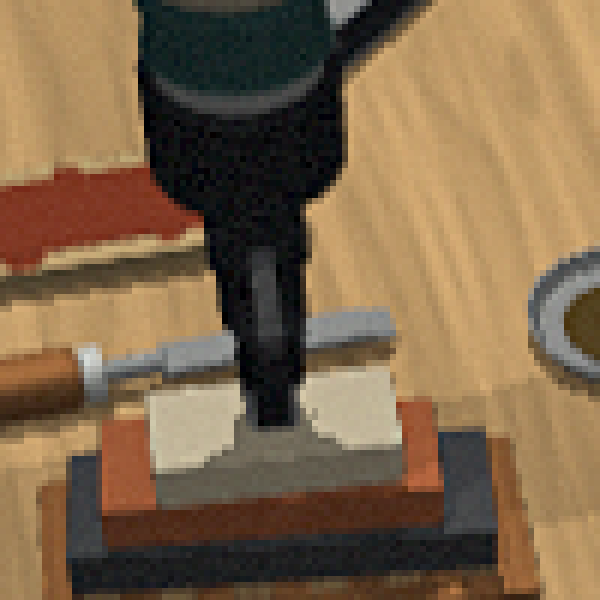

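Run:
```python
from h import *
c=load("s4"); w=load("w4")
for pw in [(292,246),(288,250),(295,246),(300,247)]:
    for ps in [(285,170.8),(283,170),(287,171)]:
        x,g=tri(w,pw,c,ps); print(pw,ps,x.round(4),g[0].round(4))
s=w["st"]; print(s["eef_pos"],w["origin"])
```

```text
(292, 246) (285, 170.8) [0.4817 0.0974 0.0938] 0.004
(292, 246) (283, 170) [0.478  0.0977 0.0983] 0.0027
(292, 246) (287, 171) [0.4852 0.0973 0.0908] 0.0057
(288, 250) (285, 170.8) [0.4819 0.0951 0.0965] 0.0033
(288, 250) (283, 170) [0.4782 0.0955 0.1009] 0.0021
(288, 250) (287, 171) [0.4854 0.095  0.0935] 0.0051
(295, 246) (285, 170.8) [0.4821 0.0988 0.0925] 0.0036
(295, 246) (283, 170) [0.4784 0.0991 0.0971] 0.0024
(295, 246) (287, 171) [0.4856 0.0989 0.0895] 0.0054
(300, 247) (285, 170.8) [0.4831 0.1013 0.0907] 0.0028
(300, 247) (283, 170) [0.4793 0.1015 0.0953] 0.0016
(300, 247) (287, 171) [0.4866 0.1014 0.0875] 0.0046
[0.48602896 0.11168002 0.06694374] [0.40110588 0.11748035 0.23930811]
```

The side view shows the fingertips just above the cream stone, although the TCP reads z=67. Reported height and true fingertip height differ by over 20 mm, so I'll find the offset by lightly touching down in small steps.

Emit:
jog_arm(
  plan=[
    {"jaw": 20,"linear": [0,0,-1.5],"dr": [0,0,0]},
    {"jaw": 20,"linear": [0,0,0],"dr": [0,0,0]},
  ],
)

```text
clock: 8.38
eef_pos: [0.486, 0.1117, 0.0653]
tcp_rot: [-1.154, 1.241, 1.155]
force: [-1.1, -0.3, -0.3]
gripper_width: 0.235
```

Emit:
jog_arm(
  plan=[
    {"jaw": 20,"linear": [0,0,-1.5],"dr": [0,0,0]},
    {"jaw": 20,"linear": [0,0,0],"dr": [0,0,0]},
  ],
)

```text
clock: 8.62
eef_pos: [0.486, 0.1117, 0.0636]
tcp_rot: [-1.154, 1.241, 1.155]
force: [0.2, 0.5, -0.1]
gripper_width: 0.235
```

Emit:
jog_arm(
  plan=[
    {"jaw": 20,"linear": [0,0,-1.5],"dr": [0,0,0]},
    {"jaw": 20,"linear": [0,0,0],"dr": [0,0,0]},
  ],
)

```text
clock: 8.88
eef_pos: [0.4859, 0.1117, 0.062]
tcp_rot: [-1.154, 1.241, 1.155]
force: [0.5, 0.1, -0.0]
gripper_width: 0.233
```

Emit:
jog_arm(
  plan=[
    {"jaw": 20,"linear": [0,0,-1.5],"dr": [0,0,0]},
    {"jaw": 20,"linear": [0,0,0],"dr": [0,0,0]},
  ],
)

```text
clock: 9.12
eef_pos: [0.4859, 0.1117, 0.0604]
tcp_rot: [-1.154, 1.241, 1.155]
force: [-0.2, 0.8, -0.0]
gripper_width: 0.234
```

```bash
python3 -c "
from h import *
c=snap('side','s5');save(c['color'],'s5z.png',(240,100,340,200),6)"; python3 go.py 485.4 111.9 66 -4.2
```

```text
clock 9.18 lin [-0.6  0.2  5.5] dr [-0.0016  0.001  -0.0001] n 0.1 F [-0.2 -0.6 -0.4] w 0.233 q1,6 [0.1  0.17]
```

View pics/s5z.png

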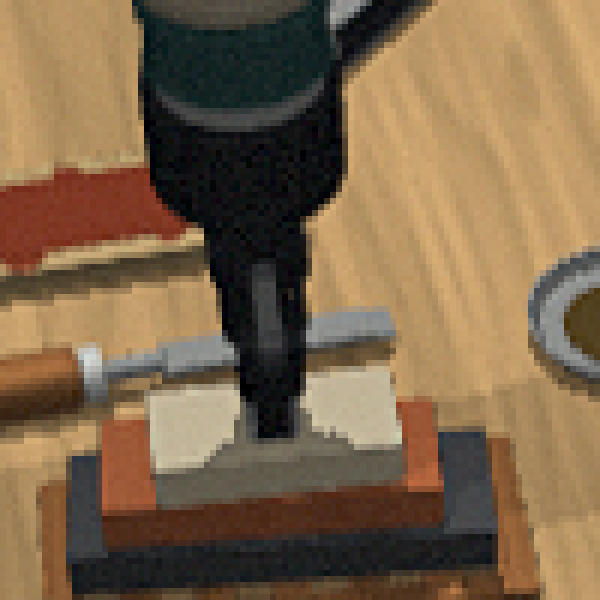

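Run:
```python
from h import *
c=load("s5")
for y in (.088,.092,.096,.1,.104,.112):
    print(y,[((proj(c,(.486,y,z))-np.array([240,100]))*6).round(0).tolist() for z in (.088,.094,.1)])
```

```text
0.088 [[278.0, 455.0], [277.0, 444.0], [276.0, 434.0]]
0.092 [[276.0, 448.0], [275.0, 438.0], [274.0, 428.0]]
0.096 [[274.0, 441.0], [274.0, 431.0], [273.0, 421.0]]
0.1 [[273.0, 435.0], [272.0, 425.0], [271.0, 414.0]]
0.104 [[271.0, 428.0], [270.0, 418.0], [269.0, 408.0]]
0.112 [[268.0, 415.0], [267.0, 405.0], [266.0, 395.0]]
```

Emit:
jog_arm(
  plan=[
    {"jaw": 20,"linear": [0,0,-2],"dr": [0,0,0]},
    {"jaw": 20,"linear": [0,0,0],"dr": [0,0,0]},
  ],
)

```text
clock: 9.43
eef_pos: [0.4866, 0.1117, 0.0594]
tcp_rot: [-1.155, 1.24, 1.154]
force: [0.5, -1.2, 0.2]
gripper_width: 0.232
```

Emit:
jog_arm(
  plan=[
    {"jaw": 20,"linear": [0,0,-2],"dr": [0,0,0]},
    {"jaw": 20,"linear": [0,0,0],"dr": [0,0,0]},
  ],
)

```text
clock: 9.68
eef_pos: [0.4872, 0.1118, 0.0597]
tcp_rot: [-1.155, 1.239, 1.154]
force: [-0.4, -0.4, 0.2]
gripper_width: 0.236
```

```bash
python3 -c "
from h import *
s=status.observe(); print(s['joint_positions'].round(4), s['tau'].round(2), s['force'],s['moment'])
for n in ('w1','w2','w3','w4'): 
  q=load(n)['st'];print(q['joint_positions'].round(4),q['tau'].round(2),q['eef_pos'].round(4))
c=snap('side','s6');save(c['color'],'s6z.png',(240,100,340,200),6)"
```

```text
[ 0.0954  0.1777 -0.4778  0.912   0.0013  0.1685] [ 2.000e-02 -3.489e+01  2.501e+01  6.000e-02  0.000e+00  0.000e+00] [-0.39974551 -0.43468946  0.16488626] [0.00292726 0.019973   0.0451655 ]
[ 0.0888  0.096  -0.3765  1.0939  0.0034  0.1289] [ 5.000e-02 -3.264e+01  2.717e+01 -2.000e-02  1.000e-02 -8.000e-02] [0.4896 0.1094 0.1429]
[ 9.670e-02  1.547e-01 -4.487e-01  9.530e-01 -2.000e-04  1.850e-01] [ 2.000e-02 -3.389e+01  2.538e+01 -5.000e-02 -0.000e+00  1.000e-02] [0.4937 0.1126 0.0829]
[ 0.0952  0.1687 -0.4707  0.9301  0.0015  0.1685] [ -0.   -34.37  25.14  -0.     0.     0.  ] [0.4861 0.1117 0.0669]
[ 0.0952  0.1686 -0.4708  0.9301  0.0015  0.1685] [ 0.000e+00 -3.439e+01  2.517e+01 -1.000e-02  0.000e+00  0.000e+00] [0.486  0.1117 0.0669]
```

View pics/s6z.png

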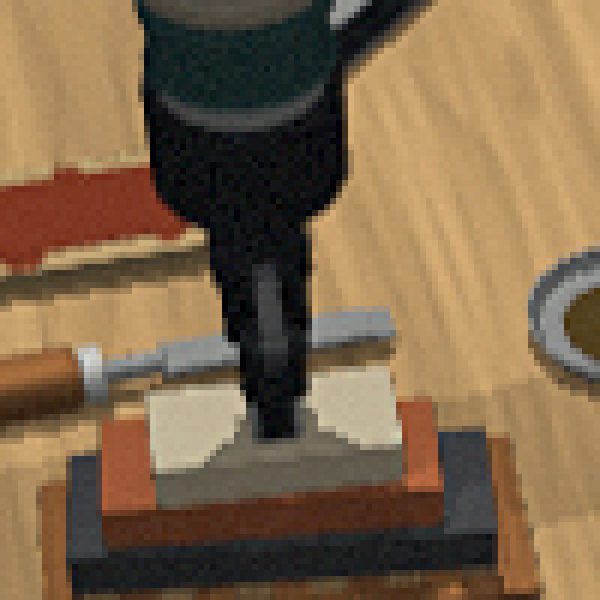

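Emit:
jog_arm(
  plan=[
    {"jaw": 20,"linear": [0,0,-1.5],"dr": [0,0,0]},
  ],
)

```text
clock: 9.85
eef_pos: [0.4873, 0.1118, 0.0592]
tcp_rot: [-1.155, 1.239, 1.154]
force: [-6.1, -0.5, 17.8]
gripper_width: 0.235
```

```bash
python3 go.py 485.4 111.9 66 -4.2
```

```text
clock 9.85 lin [-1.9  0.1  6.8] dr [-0.0015  0.0031 -0.0002] n 0.12 F [-6.1 -0.5 17.8] w 0.235 q1,6 [0.1  0.17]
```

Contact is confirmed at reported z=59 (stone top 88 mm by both cameras), so the true fingertips sit about 28 mm above the reported TCP. I'll back off, open, and go down to reported z≈40, checking on the way.

Emit:
jog_arm(
  plan=[
    {"jaw": 20,"linear": [0,0,8],"dr": [0,0,0]},
    {"jaw": 66,"linear": [0,0,4],"dr": [0,0,0]},
    {"jaw": 66,"linear": [-1,0,0],"dr": [0,0,0]},
    {"jaw": 66,"linear": [0,0,0],"dr": [0,0,0]},
    {"jaw": 66,"linear": [0,0,0],"dr": [0,0,0]},
  ],
)

```text
clock: 10.48
eef_pos: [0.4856, 0.1117, 0.0705]
tcp_rot: [-1.155, 1.241, 1.155]
force: [0.4, 0.2, 0.2]
gripper_width: 0.765
```

```bash
python3 go.py 485.4 111.9 40 -4.2
```

```text
clock 10.47 lin [ -0.2   0.2 -30.5] dr [-0.0014  0.0017 -0.    ] n 0.53 F [0.4 0.2 0.2] w 0.765 q1,6 [0.1  0.17]
```

Emit:
jog_arm(
  plan=[
    {"jaw": 66,"linear": [0,0,-8],"dr": [0,0,0]},
    {"jaw": 66,"linear": [-1,0,-8],"dr": [0,0,0]},
    {"jaw": 66,"linear": [-1,0,-8],"dr": [0,0,0]},
    {"jaw": 66,"linear": [0,0,-4],"dr": [0,0,0]},
    {"jaw": 66,"linear": [0,0,0],"dr": [0,0,0]},
  ],
)

```text
clock: 11.1
eef_pos: [0.4821, 0.1116, 0.0392]
tcp_rot: [-1.154, 1.243, 1.156]
force: [0.2, 0.1, -0.0]
gripper_width: 0.775
```

```bash
python3 go.py 485.4 111.9 40 -4.2;python3 -c "
from h import *
snap('wrist','w7');c=snap('side','s7');save(c['color'],'s7z.png',(240,100,340,200),6)"
```

```text
clock 11.1 lin [3.3 0.3 0.8] dr [-0.0012 -0.0009 -0.0001] n 0.06 F [ 0.2  0.1 -0. ] w 0.775 q1,6 [0.1  0.17]
```

View pics/s7z.png

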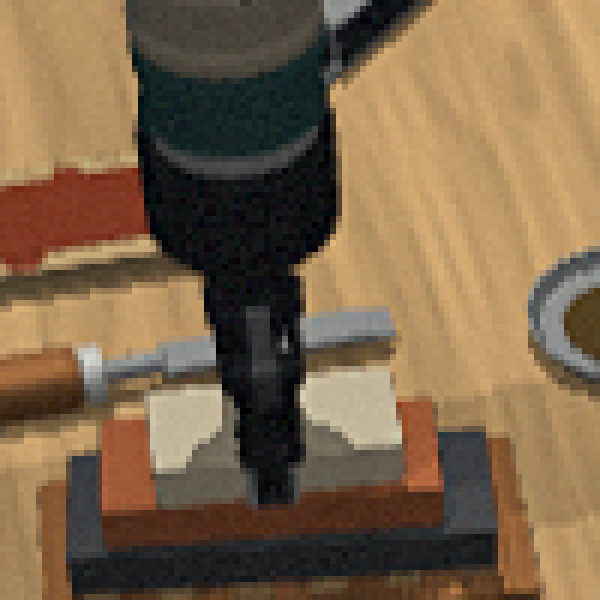

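View pics/w7.png

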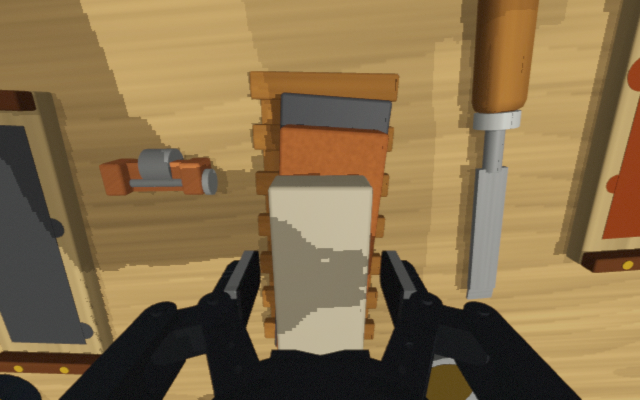

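The fingers now straddle the cream stone, with pads beside it on both sides. Closing.

Emit:
jog_arm(
  plan=[
    {"jaw": 66,"linear": [3,0,0],"dr": [0,0,0]},
    {"jaw": 36,"linear": [0,0,0],"dr": [0,0,0]},
    {"jaw": 36,"linear": [0,0,0],"dr": [0,0,0]},
    {"jaw": 36,"linear": [0,0,0],"dr": [0,0,0]},
    {"jaw": 36,"linear": [0,0,0],"dr": [0,0,0]},
  ],
)

```text
clock: 11.82
eef_pos: [0.4871, 0.1117, 0.0408]
tcp_rot: [-1.155, 1.24, 1.154]
force: [0.0, -0.1, -0.2]
gripper_width: 0.549
```

Emit:
jog_arm(
  plan=[
    {"jaw": 36,"linear": [0,0,5],"dr": [0,0,0]},
    {"jaw": 36,"linear": [0,0,12],"dr": [0,0,0]},
    {"jaw": 36,"linear": [0,0,22],"dr": [0,0,0]},
    {"jaw": 36,"linear": [0,0,20],"dr": [0,0,0]},
    {"jaw": 36,"linear": [0,0,0],"dr": [0,0,0]},
  ],
)

```text
clock: 12.45
eef_pos: [0.4849, 0.1116, 0.1018]
tcp_rot: [-1.154, 1.243, 1.156]
force: [-0.2, 0.9, -2.7]
gripper_width: 0.543
```

```bash
python3 go.py 421 -349.3 100 -4.2;python3 -c "
from h import *
snap('wrist','w8')"
```

```text
clock 12.45 lin [ -63.9 -460.9   -1.8] dr [-0.0013 -0.0008 -0.0001] n 8.02 F [-0.2  0.9 -2.7] w 0.543 q1,6 [0.1  0.17]
```

View pics/w8.png

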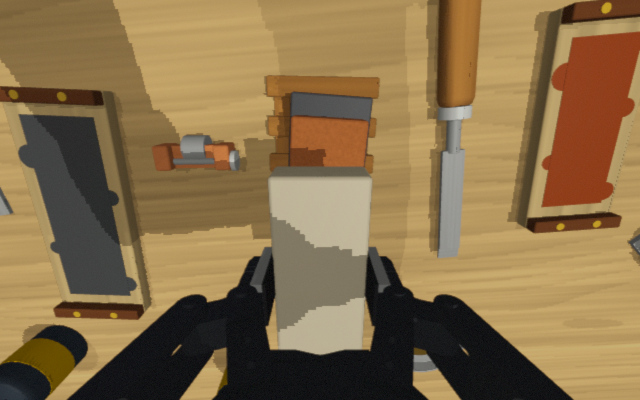

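Force is -2.7 N (0.27 kg) and the stone is held level between the pads. Carrying it to the fine board.

Emit:
jog_arm(
  plan=[
    {"jaw": 36,"linear": [-4,-25,0],"dr": [0,0,0]},
    {"jaw": 36,"linear": [-7,-48,0],"dr": [0,0,0]},
    {"jaw": 36,"linear": [-7,-52,0],"dr": [0,0,0]},
    {"jaw": 36,"linear": [-7,-52,0],"dr": [0,0,0]},
    {"jaw": 36,"linear": [-7,-52,0],"dr": [0,0,0]},
    {"jaw": 36,"linear": [-7,-52,0],"dr": [0,0,0]},
    {"jaw": 36,"linear": [-7,-52,0],"dr": [0,0,0]},
    {"jaw": 36,"linear": [-7,-52,0],"dr": [0,0,0]},
    {"jaw": 36,"linear": [-6,-42,0],"dr": [0,0,0]},
    {"jaw": 36,"linear": [-2,-15,0],"dr": [0,0,0]},
  ],
)

```text
clock: 13.75
eef_pos: [0.4135, -0.3398, 0.0917]
tcp_rot: [-1.147, 1.245, 1.171]
force: [-0.1, 0.6, -3.6]
gripper_width: 0.55
```

Emit:
jog_arm(
  plan=[
    {"jaw": 36,"linear": [0,0,0],"dr": [0,0,0]},
  ],
)

```text
clock: 13.88
eef_pos: [0.4129, -0.3397, 0.0908]
tcp_rot: [-1.144, 1.245, 1.171]
force: [0.4, 0.6, -2.7]
gripper_width: 0.549
```

```bash
python3 go.py 421 -349.3 30 -4.2;python3 -c "
from h import *
snap('wrist','w9')"
```

```text
clock 13.88 lin [  8.1  -9.6 -60.8] dr [-0.0096 -0.0132 -0.0031] n 1.07 F [ 0.4  0.6 -2.7] w 0.549 q1,6 [-0.81 -0.74]
```

View pics/w9.png

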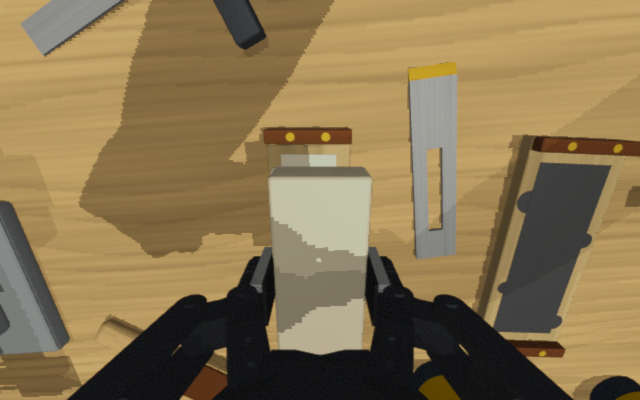

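Emit:
jog_arm(
  plan=[
    {"jaw": 36,"linear": [9,-10,0],"dr": [-0.01,-0.013,-0.003]},
    {"jaw": 36,"linear": [0,0,-20],"dr": [0,0,0]},
    {"jaw": 36,"linear": [0,0,-25],"dr": [0,0,0]},
    {"jaw": 36,"linear": [0,0,-20],"dr": [0,0,0]},
    {"jaw": 36,"linear": [0,0,-7],"dr": [0,0,0]},
    {"jaw": 36,"linear": [0,0,0],"dr": [0,0,0]},
  ],
)

```text
clock: 14.68
eef_pos: [0.4268, -0.3439, 0.0177]
tcp_rot: [-1.166, 1.236, 1.159]
force: [0.7, -0.2, -2.8]
gripper_width: 0.546
```

```bash
python3 go.py 422.5 -349.3 -7 -4.2;python3 -c "
from h import *
snap('wrist','w10')"
```

```text
clock 14.68 lin [ -4.3  -5.4 -24.7] dr [ 0.0017  0.0043 -0.0107] n 0.44 F [ 0.7 -0.2 -2.8] w 0.546 q1,6 [-0.8  -0.73]
```

View pics/w10.png

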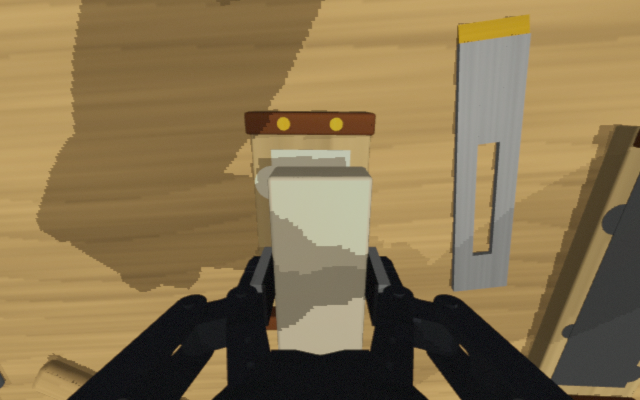

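Emit:
jog_arm(
  plan=[
    {"jaw": 36,"linear": [-4,-5,-4],"dr": [0,0.004,-0.01]},
    {"jaw": 36,"linear": [-1,0,-7],"dr": [0,0,0]},
    {"jaw": 36,"linear": [-1,0,-5],"dr": [0,0,0]},
    {"jaw": 36,"linear": [0,0,-3],"dr": [0,0,0]},
  ],
)

```text
clock: 15.22
eef_pos: [0.4222, -0.3513, 0.0003]
tcp_rot: [-1.161, 1.244, 1.149]
force: [0.2, 0.2, -2.4]
gripper_width: 0.548
```

```bash
python3 go.py 422.5 -349.3 -7 -4.2
```

```text
clock 15.22 lin [ 0.3  2.  -7.3] dr [0.0056 0.0039 0.0002] n 0.13 F [ 0.2  0.2 -2.4] w 0.548 q1,6 [-0.81 -0.74]
```

Emit:
jog_arm(
  plan=[
    {"jaw": 36,"linear": [0,2,-3],"dr": [0.005,0.003,0]},
    {"jaw": 36,"linear": [0,0,-2],"dr": [0,0,0]},
  ],
)

```text
clock: 15.48
eef_pos: [0.422, -0.3491, -0.0052]
tcp_rot: [-1.155, 1.243, 1.154]
force: [0.1, 0.6, -1.2]
gripper_width: 0.539
```

Emit:
jog_arm(
  plan=[
    {"jaw": 36,"linear": [0,0,-1.5],"dr": [0,0,0]},
  ],
)

```text
clock: 15.6
eef_pos: [0.4221, -0.3491, -0.0069]
tcp_rot: [-1.155, 1.243, 1.155]
force: [0.2, 0.4, -2.6]
gripper_width: 0.546
```

Emit:
jog_arm(
  plan=[
    {"jaw": 36,"linear": [0,0,-1.5],"dr": [0,0,0]},
  ],
)

```text
clock: 15.72
eef_pos: [0.4221, -0.3491, -0.0073]
tcp_rot: [-1.155, 1.243, 1.155]
force: [-4.2, 4.3, 15.0]
gripper_width: 0.548
```

Emit:
jog_arm(
  plan=[
    {"jaw": 36,"linear": [0,0,-1.5],"dr": [0,0,0]},
  ],
)

```text
clock: 15.85
eef_pos: [0.4221, -0.3491, -0.0073]
tcp_rot: [-1.155, 1.243, 1.155]
force: [-4.1, 2.1, 11.2]
gripper_width: 0.543
```

Touchdown felt (11–15 N). Releasing and rising.

Emit:
jog_arm(
  plan=[
    {"jaw": 68,"linear": [0,0,0],"dr": [0,0,0]},
    {"jaw": 68,"linear": [0,0,0],"dr": [0,0,0]},
    {"jaw": 68,"linear": [0,0,0],"dr": [0,0,0]},
    {"jaw": 68,"linear": [0,0,15],"dr": [0,0,0]},
    {"jaw": 68,"linear": [0,0,30],"dr": [0,0,0]},
    {"jaw": 70,"linear": [0,0,40],"dr": [0,0,0]},
    {"jaw": 70,"linear": [20,0,40],"dr": [0,0,0]},
    {"jaw": 70,"linear": [30,0,40],"dr": [0,0,0]},
    {"jaw": 70,"linear": [0,0,0],"dr": [0,0,0]},
  ],
)

```text
clock: 16.98
eef_pos: [0.4744, -0.3502, 0.1691]
tcp_rot: [-1.16, 1.242, 1.149]
force: [0.9, 0.3, -0.2]
gripper_width: 0.82
```

```bash
python3 go.py 486 113 150 -7;python3 - <<'E'
from h import *
c=snap('wrist','w11')
for ce,a,ct in comps(c,(12,5,100),(70,75,255),400,(200,0,440,260)): print(ce,a,rect(c,ct,.040))
for ce,a,ct in comps(c,(0,120,20),(13,255,110),60,(0,0,640,300)): print("  stop",ce.round(1),a,rect(c,ct,.028))
E
```

```text
clock 16.98 lin [ 11.6 463.2 -19.1] dr [ 0.0043  0.005  -0.0478] n 7.99 F [ 0.9  0.3 -0.2] w 0.82 q1,6 [-0.75 -0.67]
[421.26544804  89.3713491 ] 5033 [ 398.2 -242.9  154.2   35.6    3.7]
[317.01254902 129.78254902] 5100 [ 420.5 -350.1  104.5   62.    -2.6]
  stop [309.4  65.3] 435 [ 352.7 -344.8   69.8   10.8   85.7]
  stop [550.2  71.5] 948 [ 378.1 -110.9   92.    11.5   83.7]
  stop [611.8 121.9] 325 [434.4 -32.   29.1  20.5  85.7]
  stop [309.9 191.5] 377 [ 487.3 -354.6   69.1   12.1   85.7]
  stop [340.6 194.7] 77 [ 492.3 -327.6   15.1    6.1   85.7]
  stop [ 45.1 207.8] 137 [ 484.1 -678.9   29.6   12.5  -73.8]
  stop [497.1 257.9] 634 [ 590.5 -136.3   91.1   14.7   83.3]
  stop [260.5 295.6] 159 [ 628.5 -439.    29.8   18.2   53.9]
```

View pics/w11.png

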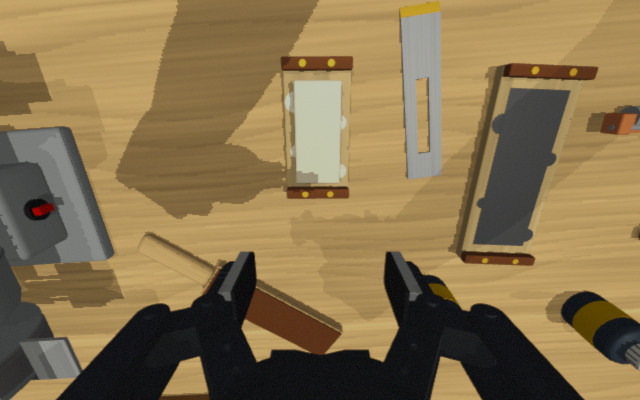

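The fine stone lies centred on its board: stone (318,132) between stops (317,62) and (318,192). Back to the stack for the medium stone.

Emit:
jog_arm(
  plan=[
    {"jaw": 78,"linear": [9,48,5],"dr": [0,0,-0.005]},
    {"jaw": 78,"linear": [9,50,5],"dr": [0,0,-0.005]},
    {"jaw": 78,"linear": [9,50,5],"dr": [0,0,-0.005]},
    {"jaw": 78,"linear": [9,50,5],"dr": [0,0,-0.005]},
    {"jaw": 78,"linear": [9,50,5],"dr": [0,0,-0.005]},
    {"jaw": 78,"linear": [9,50,5],"dr": [0,0,-0.005]},
    {"jaw": 78,"linear": [9,50,0],"dr": [0,0,-0.005]},
    {"jaw": 78,"linear": [9,50,0],"dr": [0,0,-0.005]},
    {"jaw": 78,"linear": [9,50,0],"dr": [0,0,-0.005]},
    {"jaw": 78,"linear": [0,0,0],"dr": [0,0,0]},
  ],
)

```text
clock: 18.27
eef_pos: [0.5377, 0.1121, 0.1856]
tcp_rot: [-1.101, 1.283, 1.132]
force: [-1.0, -1.1, 0.2]
gripper_width: 0.914
```

```bash
python3 go.py 486 113 150 -7;python3 - <<'E'
from h import *
c=snap('wrist','w12')
hsv=cv2.cvtColor(c["color"],cv2.COLOR_RGB2HSV)
for p in [(300,100),(310,140),(320,180)]: print(hsv[p[1],p[0]])
E
```

```text
clock 18.27 lin [-51.7   0.9 -35.6] dr [-0.0037 -0.0234  0.0067] n 1.08 F [-1.  -1.1  0.2] w 0.914 q1,6 [0.08 0.21]
[ 13 183 171]
[ 13 183 173]
[ 12 184 169]
```

View pics/w12.png

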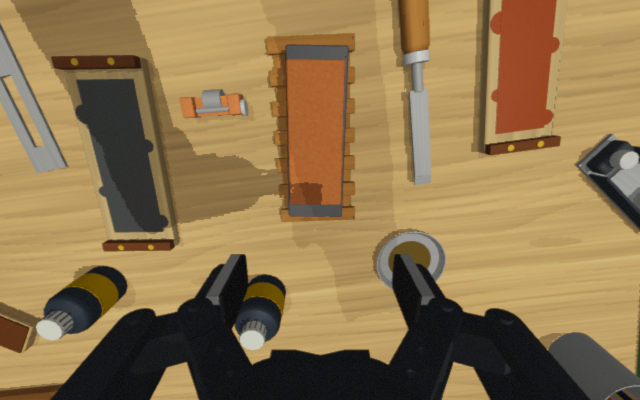

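Run:
```python
from h import *
c=load('w12')
hsv=cv2.cvtColor(c["color"],cv2.COLOR_RGB2HSV)
for p in [(345,55),(278,75),(350,110),(318,215),(281,150),(320,40),(286,170),(346,160)]: print(p,hsv[p[1],p[0]],c["color"][p[1],p[0]])
for lo in [(8,172,60),(8,165,60)]:
  for ce,a,ct in comps(c,lo,(13,200,255),1500,(284,50,352,215)): print(ce,a,rect(c,ct,.064))
for ce,a,ct in comps(c,(0,0,30),(179,60,110),60,(270,30,360,225)): print('grey',ce,a,rect(c,ct,.040),ct.min(0),ct.max(0))
save(c["color"],"w12z.png",(260,20,370,230),2.8)
```

```text
(345, 55) [ 0  0 89] [89 89 89]
(278, 75) [ 16 178 132] [132  88  40]
(350, 110) [ 16 176 151] [151 103  47]
(318, 215) [ 0  6 81] [81 79 79]
(281, 150) [ 16 168 112] [112  77  38]
(320, 40) [ 16 176 155] [155 105  48]
(286, 170) [ 15 178 113] [113  74  34]
(346, 160) [ 16 178 153] [153 104  46]
[314.94348831 129.60390444] 7786 [482.4 114.5 142.   56.   -7.5]
[314.84977064 129.41934251] 7848 [482.  114.6 142.8  56.   -7.5]
grey [319.88229167  57.31145833] 960 [440.3 121.5  91.1  62.4  -8.4] [286  45] [347 138]
grey [315.25250836 210.08695652] 598 [568.8 102.7  62.1  15.6  81.4] [289 203] [341 216]
```

View pics/w12z.png

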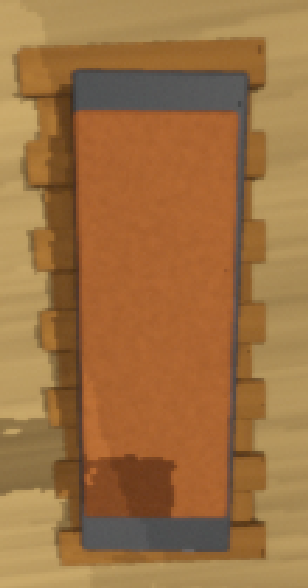

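Medium stone: centre (482,114.5), angle -7.5°. Descending on it.

Emit:
jog_arm(
  plan=[
    {"jaw": 78,"linear": [-50,2,-10],"dr": [-0.004,-0.023,0.0]},
    {"jaw": 78,"linear": [-8,1,-40],"dr": [0,0,0]},
    {"jaw": 78,"linear": [0,0,-40],"dr": [0,0,0]},
    {"jaw": 78,"linear": [0,0,-20],"dr": [0,0,0]},
    {"jaw": 78,"linear": [0,0,0],"dr": [0,0,0]},
  ],
)

```text
clock: 18.95
eef_pos: [0.4716, 0.106, 0.0699]
tcp_rot: [-1.106, 1.282, 1.109]
force: [0.3, -0.6, 0.1]
gripper_width: 0.915
```

```bash
python3 go.py 482 114.5 17 -7.5
```

```text
clock 18.95 lin [ 10.4   8.5 -52.9] dr [ 0.0052 -0.008   0.0084] n 0.94 F [ 0.3 -0.6  0.1] w 0.915 q1,6 [0.09 0.23]
```

Emit:
jog_arm(
  plan=[
    {"jaw": 78,"linear": [10,8,0],"dr": [0.005,-0.008,0.008]},
    {"jaw": 78,"linear": [0,0,-10],"dr": [0,0,0]},
    {"jaw": 78,"linear": [0,0,-12],"dr": [0,0,0]},
    {"jaw": 78,"linear": [0,0,-12],"dr": [0,0,0]},
    {"jaw": 78,"linear": [0,0,0],"dr": [0,0,0]},
  ],
)

```text
clock: 19.58
eef_pos: [0.4845, 0.1133, 0.036]
tcp_rot: [-1.113, 1.265, 1.108]
force: [0.7, 0.8, 0.3]
gripper_width: 0.917
```

```bash
python3 go.py 482 114.5 17 -7.5; python3 -c "
from h import *
snap('wrist','w13')"
```

```text
clock 19.57 lin [ -2.5   1.2 -19. ] dr [-0.0001  0.0046  0.0018] n 0.33 F [0.7 0.8 0.3] w 0.917 q1,6 [0.1  0.23]
```

View pics/w13.png

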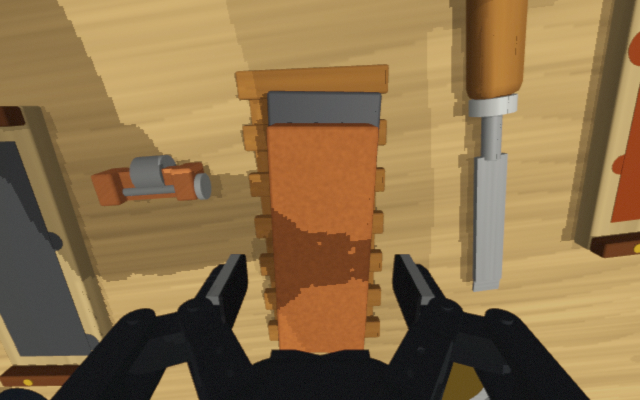

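The red stone is centred between the open fingers at (321,240). Lowering the rest and closing.

Emit:
jog_arm(
  plan=[
    {"jaw": 78,"linear": [-2,1,-7],"dr": [0,0.004,0]},
    {"jaw": 78,"linear": [-1,0,-7],"dr": [0,0,0]},
    {"jaw": 78,"linear": [0,0,-5],"dr": [0,0,0]},
    {"jaw": 42,"linear": [0,0,0],"dr": [0,0,0]},
    {"jaw": 42,"linear": [0,0,0],"dr": [0,0,0]},
    {"jaw": 42,"linear": [0,0,0],"dr": [0,0,0]},
    {"jaw": 42,"linear": [0,0,0],"dr": [0,0,0]},
  ],
)

```text
clock: 20.5
eef_pos: [0.4827, 0.1147, 0.0171]
tcp_rot: [-1.112, 1.266, 1.109]
force: [-0.7, -0.2, -0.9]
gripper_width: 0.64
```

```bash
python3 go.py 482 114.5 17 -7.5
```

```text
clock 20.5 lin [-0.7 -0.2 -0.1] dr [-0.0005  0.0031  0.0015] n 0.02 F [-0.7 -0.2 -0.9] w 0.64 q1,6 [0.1  0.24]
```

Emit:
jog_arm(
  plan=[
    {"jaw": 42,"linear": [0,0,5],"dr": [0,0,0]},
    {"jaw": 42,"linear": [0,0,12],"dr": [0,0,0]},
    {"jaw": 42,"linear": [0,0,25],"dr": [0,0,0]},
    {"jaw": 42,"linear": [0,0,25],"dr": [0,0,0]},
    {"jaw": 42,"linear": [0,0,0],"dr": [0,0,0]},
  ],
)

```text
clock: 21.12
eef_pos: [0.48, 0.1143, 0.0859]
tcp_rot: [-1.111, 1.27, 1.112]
force: [0.6, -0.2, -3.5]
gripper_width: 0.642
```

Emit:
jog_arm(
  plan=[
    {"jaw": 42,"linear": [-5,25,0],"dr": [0,0,0.02]},
    {"jaw": 42,"linear": [-8,45,0],"dr": [0,0,0.03]},
    {"jaw": 42,"linear": [-9,50,0],"dr": [0,0,0.03]},
    {"jaw": 42,"linear": [-9,50,0],"dr": [0,0,0.03]},
    {"jaw": 42,"linear": [-8,40,0],"dr": [0,0,0.03]},
    {"jaw": 42,"linear": [-4,20,0],"dr": [0,0,0.0]},
    {"jaw": 42,"linear": [0,0,0],"dr": [0,0,0]},
    {"jaw": 42,"linear": [0,0,0],"dr": [0,0,0]},
  ],
)

```text
clock: 22.12
eef_pos: [0.4305, 0.3476, 0.0786]
tcp_rot: [-1.217, 1.216, 1.22]
force: [0.3, -0.3, -4.3]
gripper_width: 0.637
```

```bash
python3 go.py 438.5 350 -7 0.6; python3 -c "
from h import *
snap('wrist','w14')"
```

```text
clock 22.12 lin [  8.    2.4 -85.6] dr [ 0.0063 -0.0087  0.0011] n 1.48 F [ 0.3 -0.3 -4.3] w 0.637 q1,6 [0.56 0.55]
```

View pics/w14.png

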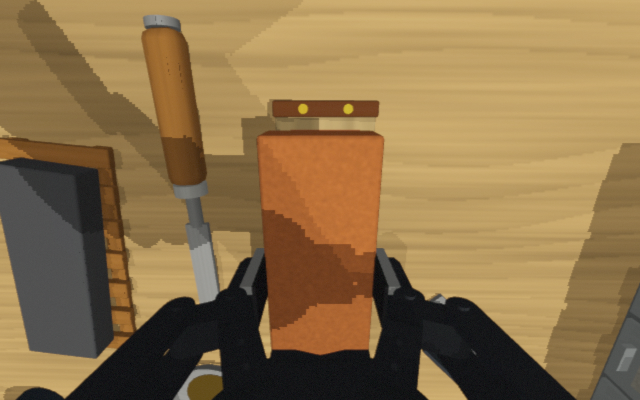

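The held red stone is in line with the board; the near stop is at (325,108). Correcting and lowering.

Emit:
jog_arm(
  plan=[
    {"jaw": 42,"linear": [8,2,0],"dr": [0.006,-0.009,0]},
    {"jaw": 42,"linear": [0,0,-18],"dr": [0,0,0]},
    {"jaw": 42,"linear": [0,0,-25],"dr": [0,0,0]},
    {"jaw": 42,"linear": [0,0,-18],"dr": [0,0,0]},
    {"jaw": 42,"linear": [0,0,-6],"dr": [0,0,0]},
    {"jaw": 42,"linear": [0,0,0],"dr": [0,0,0]},
  ],
)

```text
clock: 22.92
eef_pos: [0.4395, 0.3452, 0.0063]
tcp_rot: [-1.212, 1.21, 1.211]
force: [0.3, 0.7, -3.3]
gripper_width: 0.639
```

```bash
python3 go.py 438.5 350 -7 0.6
```

```text
clock 22.93 lin [ -1.    4.8 -13.3] dr [ 0.0015 -0.0008  0.0075] n 0.24 F [ 0.3  0.7 -3.3] w 0.639 q1,6 [0.55 0.55]
```

Emit:
jog_arm(
  plan=[
    {"jaw": 42,"linear": [-1,5,-2],"dr": [0,0,0.007]},
    {"jaw": 42,"linear": [0,0,-4],"dr": [0,0,0]},
    {"jaw": 42,"linear": [0,0,-3],"dr": [0,0,0]},
    {"jaw": 42,"linear": [0,0,-1],"dr": [0,0,0]},
  ],
)

```text
clock: 23.42
eef_pos: [0.4401, 0.3518, -0.0024]
tcp_rot: [-1.218, 1.202, 1.215]
force: [-0.4, 0.5, -3.2]
gripper_width: 0.637
```

```bash
python3 go.py 438.5 350 -7 0.6
```

```text
clock 23.43 lin [-1.6 -1.8 -4.6] dr [-0.0007  0.0026 -0.0002] n 0.09 F [-0.4  0.5 -3.2] w 0.637 q1,6 [0.56 0.55]
```

Emit:
jog_arm(
  plan=[
    {"jaw": 42,"linear": [-1.5,-1.5,-1],"dr": [0,0.002,0]},
    {"jaw": 42,"linear": [0,0,-2],"dr": [0,0,0]},
    {"jaw": 42,"linear": [0,0,-1],"dr": [0,0,0]},
  ],
)

```text
clock: 23.8
eef_pos: [0.4387, 0.3502, -0.0064]
tcp_rot: [-1.217, 1.203, 1.217]
force: [0.9, -0.3, -4.2]
gripper_width: 0.639
```

Emit:
jog_arm(
  plan=[
    {"jaw": 42,"linear": [0,0,-1.5],"dr": [0,0,0]},
  ],
)

```text
clock: 23.92
eef_pos: [0.4388, 0.3503, -0.0069]
tcp_rot: [-1.217, 1.203, 1.217]
force: [-3.7, -2.3, 12.6]
gripper_width: 0.638
```

Touchdown at the expected height (12.6 N). Releasing.

Emit:
jog_arm(
  plan=[
    {"jaw": 76,"linear": [0,0,0],"dr": [0,0,0]},
    {"jaw": 76,"linear": [0,0,0],"dr": [0,0,0]},
    {"jaw": 76,"linear": [0,0,0],"dr": [0,0,0]},
    {"jaw": 76,"linear": [0,0,15],"dr": [0,0,0]},
    {"jaw": 80,"linear": [0,0,35],"dr": [0,0,0]},
    {"jaw": 85,"linear": [10,0,45],"dr": [0,0,-0.02]},
    {"jaw": 85,"linear": [40,-15,40],"dr": [0,0,-0.02]},
    {"jaw": 85,"linear": [40,-40,40],"dr": [0,0,-0.04]},
    {"jaw": 85,"linear": [20,-50,20],"dr": [0,0,-0.05]},
    {"jaw": 85,"linear": [0,0,0],"dr": [0,0,0]},
  ],
)

```text
clock: 25.18
eef_pos: [0.55, 0.2478, 0.1988]
tcp_rot: [-1.122, 1.251, 1.114]
force: [0.4, 0.1, -0.1]
gripper_width: 0.997
```

```bash
python3 go.py 486 114.5 -9 -8.2;python3 - <<'E'
from h import *
c=snap('wrist','w15')
for ce,a,ct in comps(c,(0,130,60),(14,255,255),600,(320,0,640,260)): print('red',ce,a,rect(c,ct,.040))
for ce,a,ct in comps(c,(0,0,20),(179,70,110),1000,(0,0,400,260)): print('grey',ce,a,rect(c,ct,.040))
for ce,a,ct in comps(c,(0,120,20),(13,255,110),60,(0,0,640,300)): print("  stop",ce.round(1),a,rect(c,ct,.028))
E
```

```text
clock 25.18 lin [ -64.  -133.3 -207.8] dr [-0.0042  0.0123 -0.0225] n 4.4 F [ 0.4  0.1 -0.1] w 0.997 q1,6 [0.32 0.44]
red [399.55334115  63.95675394] 7677 [444.8 344.9 134.7  68.    2.1]
grey [197.37424766 125.24262457] 10135 [486.1 118.3 183.4  69.3  -8.3]
grey [ 24.49657182 162.01696949] 5834 [483.9 -95.1 171.6  71.5  -6. ]
  stop [373.   59.2] 585 [443.2 320.5 135.7   9.7   0.7]
  stop [ 9.2 59.2] 213 [382.9 -67.5  23.3  11.7  83.1]
  stop [ 77.6 103.8] 97 [435.9 -12.8  19.7   6.8  -3.4]
  stop [401.9 143.4] 522 [525.4 351.1  78.6  11.8 -89.6]
  stop [ 41.8 237.1] 558 [ 591.1 -127.9   94.7   13.3   82.8]
  stop [594.8 283.5] 237 [758.9 630.5 103.1  10.1 -82.9]
```

View pics/w15.png

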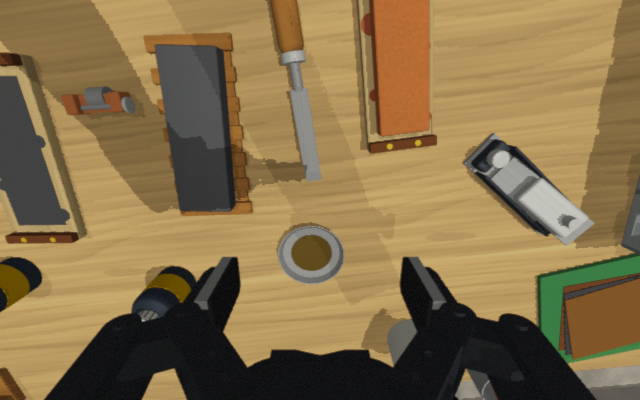

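Medium stone looks straight on its board (402,68). Coarse stone: (486,115), -8.3°. Approaching it.

Emit:
jog_arm(
  plan=[
    {"jaw": 85,"linear": [-20,-45,0],"dr": [-0.004,0.012,-0.01]},
    {"jaw": 85,"linear": [-22,-45,-20],"dr": [0,0,-0.01]},
    {"jaw": 85,"linear": [-20,-43,-40],"dr": [0,0,0]},
    {"jaw": 85,"linear": [-2,0,-45],"dr": [0,0,0]},
    {"jaw": 85,"linear": [0,0,-30],"dr": [0,0,0]},
    {"jaw": 85,"linear": [0,0,0],"dr": [0,0,0]},
  ],
)

```text
clock: 25.98
eef_pos: [0.4774, 0.1184, 0.0593]
tcp_rot: [-1.109, 1.268, 1.117]
force: [0.3, -0.1, -0.7]
gripper_width: 0.994
```

```bash
python3 go.py 486 114.8 -13 -8.2
python3 - <<'E'
from h import *
c=snap('wrist','w16')
for ce,a,ct in comps(c,(0,0,20),(179,70,110),1000,(200,40,400,230)): print('grey',ce,a,rect(c,ct,.040))
E
```

```text
clock 25.98 lin [  8.6  -3.6 -72.3] dr [-0.0035 -0.0035 -0.0134] n 1.26 F [ 0.3 -0.1 -0.7] w 0.994 q1,6 [0.11 0.24]
grey [316.58648339 166.17279055] 11349 [437.6 121.5  86.6  63.1  -8.2]
```

View pics/w16.png

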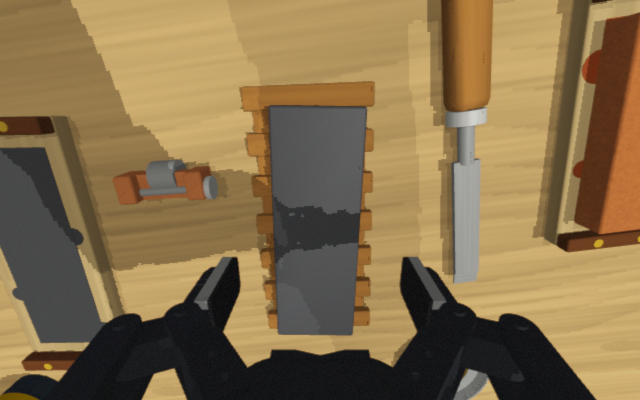

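Emit:
jog_arm(
  plan=[
    {"jaw": 85,"linear": [8,-4,0],"dr": [-0.003,-0.003,-0.013]},
    {"jaw": 85,"linear": [0,0,-15],"dr": [0,0,0]},
    {"jaw": 85,"linear": [0,0,-18],"dr": [0,0,0]},
    {"jaw": 85,"linear": [0,0,-10],"dr": [0,0,0]},
    {"jaw": 85,"linear": [0,0,0],"dr": [0,0,0]},
  ],
)

```text
clock: 26.65
eef_pos: [0.4931, 0.1162, 0.0203]
tcp_rot: [-1.108, 1.261, 1.097]
force: [1.0, 0.0, -0.3]
gripper_width: 0.993
```

```bash
python3 go.py 486 114.5 -13 -8.2
```

```text
clock 26.65 lin [ -7.1  -1.7 -33.3] dr [-0.0019  0.0126 -0.002 ] n 0.59 F [ 1.   0.  -0.3] w 0.993 q1,6 [0.1  0.24]
```

Emit:
jog_arm(
  plan=[
    {"jaw": 85,"linear": [-7,-2,-3],"dr": [-0.002,0.012,0]},
    {"jaw": 85,"linear": [0,0,-8],"dr": [0,0,0]},
    {"jaw": 85,"linear": [0,0,-10],"dr": [0,0,0]},
    {"jaw": 85,"linear": [0,0,-6],"dr": [0,0,0]},
    {"jaw": 85,"linear": [0,0,0],"dr": [0,0,0]},
  ],
)

```text
clock: 27.28
eef_pos: [0.4864, 0.1142, -0.0077]
tcp_rot: [-1.105, 1.272, 1.104]
force: [0.3, 0.1, 0.2]
gripper_width: 0.998
```

```bash
python3 go.py 486 114.5 -13 -8.2
```

```text
clock 27.27 lin [-0.4  0.3 -5.3] dr [-0.      0.0013 -0.0019] n 0.09 F [0.3 0.1 0.2] w 0.998 q1,6 [0.1  0.24]
```

Emit:
jog_arm(
  plan=[
    {"jaw": 85,"linear": [0,0,-5],"dr": [0,0,0]},
    {"jaw": 50,"linear": [0,0,0],"dr": [0,0,0]},
    {"jaw": 50,"linear": [0,0,0],"dr": [0,0,0]},
    {"jaw": 50,"linear": [0,0,0],"dr": [0,0,0]},
    {"jaw": 50,"linear": [0,0,0],"dr": [0,0,0]},
  ],
)

```text
clock: 27.9
eef_pos: [0.4871, 0.1144, -0.0124]
tcp_rot: [-1.105, 1.27, 1.103]
force: [-0.2, 0.9, -0.1]
gripper_width: 0.735
```

```bash
python3 go.py 486 114.5 -13 -8.2
```

```text
clock 27.9 lin [-1.1  0.1 -0.6] dr [-0.0004  0.0025 -0.002 ] n 0.02 F [-0.2  0.9 -0.1] w 0.735 q1,6 [0.1  0.24]
```

Emit:
jog_arm(
  plan=[
    {"jaw": 50,"linear": [0,0,4],"dr": [0,0,0]},
    {"jaw": 50,"linear": [0,0,8],"dr": [0,0,0]},
    {"jaw": 50,"linear": [0,0,18],"dr": [0,0,0]},
    {"jaw": 50,"linear": [0,0,25],"dr": [0,0,0]},
    {"jaw": 50,"linear": [0,0,10],"dr": [0,0,0]},
    {"jaw": 50,"linear": [0,0,0],"dr": [0,0,0]},
  ],
)

```text
clock: 28.65
eef_pos: [0.4798, 0.1135, 0.0506]
tcp_rot: [-1.101, 1.281, 1.111]
force: [0.2, 0.4, -7.2]
gripper_width: 0.732
```

Emit:
jog_arm(
  plan=[
    {"jaw": 50,"linear": [0,-20,0],"dr": [0,0,0.005]},
    {"jaw": 50,"linear": [0,-40,0],"dr": [0,0,0.005]},
    {"jaw": 50,"linear": [0,-48,0],"dr": [0,0,0.005]},
    {"jaw": 50,"linear": [0,-48,0],"dr": [0,0,0.005]},
    {"jaw": 50,"linear": [0,-45,0],"dr": [0,0,0.005]},
    {"jaw": 50,"linear": [0,-25,0],"dr": [0,0,0]},
    {"jaw": 50,"linear": [0,-8,0],"dr": [0,0,0]},
    {"jaw": 50,"linear": [0,0,0],"dr": [0,0,0]},
  ],
)

```text
clock: 29.65
eef_pos: [0.4732, -0.1253, 0.0429]
tcp_rot: [-1.115, 1.274, 1.141]
force: [0.3, 0.2, -7.4]
gripper_width: 0.732
```

```bash
python3 go.py 486.5 -121 -10.4 -6.7; python3 -c "
from h import *
snap('wrist','w17')"
```

```text
clock 29.65 lin [ 13.3   4.3 -53.3] dr [-0.0025 -0.0201 -0.0039] n 0.95 F [ 0.3  0.2 -7.4] w 0.732 q1,6 [-0.39 -0.27]
```

View pics/w17.png

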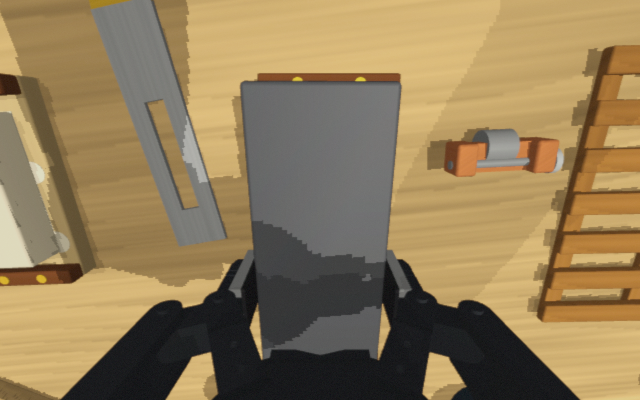

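Emit:
jog_arm(
  plan=[
    {"jaw": 50,"linear": [13,4,0],"dr": [-0.003,-0.02,-0.004]},
    {"jaw": 50,"linear": [0,0,-8],"dr": [0,0,0]},
    {"jaw": 50,"linear": [0,0,-15],"dr": [0,0,0]},
    {"jaw": 50,"linear": [0,0,-8],"dr": [0,0,0]},
    {"jaw": 50,"linear": [0,0,0],"dr": [0,0,0]},
  ],
)

```text
clock: 30.32
eef_pos: [0.4857, -0.1167, 0.0084]
tcp_rot: [-1.125, 1.26, 1.129]
force: [0.1, 0.4, -8.0]
gripper_width: 0.73
```

```bash
python3 go.py 486.5 -121 -10.4 -6.7; python3 -c "
from h import *
snap('wrist','w18')"
```

```text
clock 30.32 lin [  0.8  -4.3 -18.8] dr [-0.0015 -0.0018 -0.0054] n 0.33 F [ 0.1  0.4 -8. ] w 0.73 q1,6 [-0.37 -0.25]
```

View pics/w18.png

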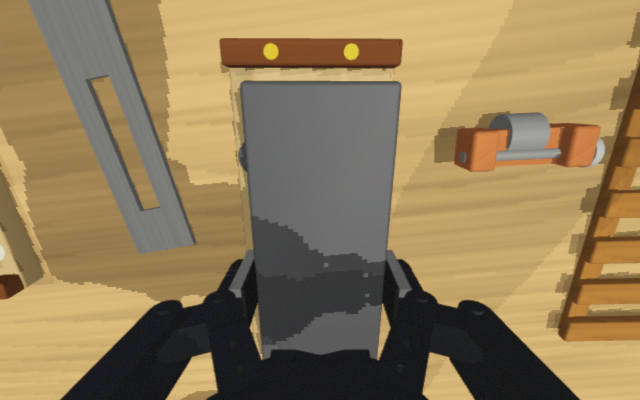

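Emit:
jog_arm(
  plan=[
    {"jaw": 50,"linear": [1,-4,-3],"dr": [-0.002,-0.002,-0.005]},
    {"jaw": 50,"linear": [0,0,-6],"dr": [0,0,0]},
    {"jaw": 50,"linear": [0,0,-4],"dr": [0,0,0]},
    {"jaw": 50,"linear": [0,0,0],"dr": [0,0,0]},
  ],
)

```text
clock: 30.88
eef_pos: [0.4879, -0.1219, -0.0043]
tcp_rot: [-1.124, 1.262, 1.119]
force: [-0.4, 0.4, -6.9]
gripper_width: 0.733
```

```bash
python3 go.py 486.5 -121 -10.4 -6.7
```

```text
clock 30.88 lin [-1.4  0.9 -6.1] dr [0.0015 0.0026 0.0008] n 0.11 F [-0.4  0.4 -6.9] w 0.733 q1,6 [-0.37 -0.26]
```

Emit:
jog_arm(
  plan=[
    {"jaw": 50,"linear": [-1,1,-2],"dr": [0.001,0.002,0]},
    {"jaw": 50,"linear": [0,0,-2],"dr": [0,0,0]},
    {"jaw": 50,"linear": [0,0,-1],"dr": [0,0,0]},
  ],
)

```text
clock: 31.25
eef_pos: [0.4871, -0.1209, -0.0094]
tcp_rot: [-1.123, 1.262, 1.121]
force: [-0.2, -0.5, -7.2]
gripper_width: 0.733
```

Emit:
jog_arm(
  plan=[
    {"jaw": 50,"linear": [0,0,-1.5],"dr": [0,0,0]},
  ],
)

```text
clock: 31.38
eef_pos: [0.4873, -0.1209, -0.0103]
tcp_rot: [-1.123, 1.262, 1.121]
force: [-3.7, 0.7, 6.6]
gripper_width: 0.732
```

Coarse stone is down (6.6 N of contact after carrying 7 N). Releasing and rising, then I'll check the boards with the top camera.

Emit:
jog_arm(
  plan=[
    {"jaw": 85,"linear": [0,0,0],"dr": [0,0,0]},
    {"jaw": 85,"linear": [0,0,0],"dr": [0,0,0]},
    {"jaw": 85,"linear": [0,0,0],"dr": [0,0,0]},
    {"jaw": 85,"linear": [0,0,15],"dr": [0,0,0]},
    {"jaw": 85,"linear": [0,0,35],"dr": [0,0,0]},
    {"jaw": 85,"linear": [0,0,50],"dr": [0,0,0]},
    {"jaw": 85,"linear": [20,-20,45],"dr": [0,0,0]},
    {"jaw": 85,"linear": [40,-20,40],"dr": [0,0,0]},
    {"jaw": 85,"linear": [40,-20,10],"dr": [0,0,0]},
    {"jaw": 85,"linear": [0,0,0],"dr": [0,0,0]},
  ],
)

```text
clock: 32.62
eef_pos: [0.5935, -0.1839, 0.2026]
tcp_rot: [-1.134, 1.255, 1.108]
force: [0.4, -0.6, 0.4]
gripper_width: 0.994
```

```bash
python3 go.py 655 -215 60 -10
python3 - <<'E'
from h import *
c=load("s7")
for y in (.072,.08,.112):
    print(y,[(z,((proj(c,(.482,y,z))-np.array([240,100]))*6).round(0).tolist()) for z in (.07,.1,.13,.14,.15,.17,.2)])
snap('wrist','w19'); t=snap('top','t2'); save(t["color"],"t2z.png",(180,130,470,290),2.7)
E
```

```text
clock 32.62 lin [  61.5  -31.1 -142.6] dr [ 0.0071  0.0153 -0.0574] n 2.73 F [ 0.4 -0.6  0.4] w 0.994 q1,6 [-0.4  -0.29]
0.072 [(0.07, [278.0, 513.0]), (0.1, [273.0, 463.0]), (0.13, [269.0, 410.0]), (0.14, [267.0, 392.0]), (0.15, [265.0, 374.0]), (0.17, [262.0, 336.0]), (0.2, [256.0, 277.0])]
0.08 [(0.07, [275.0, 500.0]), (0.1, [270.0, 449.0]), (0.13, [265.0, 396.0]), (0.14, [263.0, 378.0]), (0.15, [262.0, 360.0]), (0.17, [258.0, 322.0]), (0.2, [253.0, 263.0])]
0.112 [(0.07, [261.0, 447.0]), (0.1, [256.0, 396.0]), (0.13, [251.0, 343.0]), (0.14, [249.0, 325.0]), (0.15, [248.0, 307.0]), (0.17, [244.0, 269.0]), (0.2, [238.0, 210.0])]
```

View pics/w19.png

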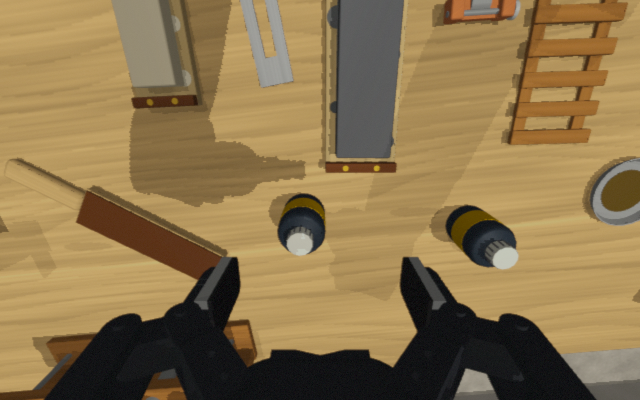

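View pics/t2z.png

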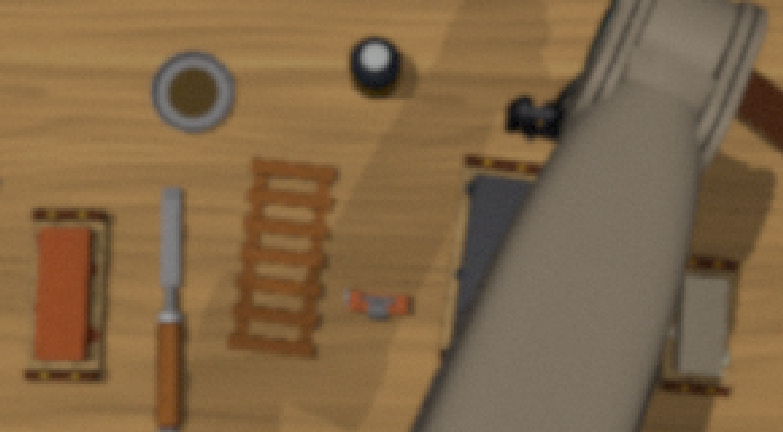

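Rack empty; red stone sits centred on its board at (65,295) in the zoom. Wrist view shows caps at (300,241) and (502,257). Computing their axes.

Run:
```python
from h import *
c=load("w19")
for ce,a,ct in comps(c,(0,0,150),(179,60,255),80,(260,200,540,290)):
    print(ce,a,rect(c,ct,.095)); p=ce
    for z in(.09,.095,.1): print(toplane(c,[ce],z).round(4))
t=load("t2"); 
import pickle
for ce,a,ct in comps(t,(0,0,120),(179,60,255),20,(300,135,335,170)):
    print("top cap1",ce,a,toplane(t,[ce],.095).round(4))
for ce,a,ct in comps(t,(0,0,75),(30,90,200),60,(230,145,275,185)):
    print("dish",ce,a,ct.min(0),ct.max(0),toplane(t,[(ct.min(0)+ct.max(0))/2],.012).round(4))
```

```text
[299.19333333 243.83333333] 450 [ 654.5 -214.6   27.4   26.5   -7.4]
[[ 0.6568 -0.215   0.09  ]]
[[ 0.6542 -0.2143  0.095 ]]
[[ 0.6515 -0.2135  0.1   ]]
[505.13133641 257.8640553 ] 434 [698.6  12.3  27.9  26.3   6.5]
[[0.7019 0.0159 0.09  ]]
[[0.6985 0.0126 0.095 ]]
[[0.6951 0.0092 0.1   ]]
top cap1 [318.13636364 150.25757576] 66 [[0.6991 0.0123 0.095 ]]
dish [250.71806167 163.53303965] 454 [235 149] [266 178] [[0.6725 0.2209 0.012 ]]
```

Emit:
jog_arm(
  plan=[
    {"jaw": 85,"linear": [31,-16,0],"dr": [0.007,0.015,0]},
    {"jaw": 85,"linear": [31,-15,-20],"dr": [0,0,0]},
    {"jaw": 85,"linear": [0,0,-45],"dr": [0,0,0]},
    {"jaw": 85,"linear": [0,0,-45],"dr": [0,0,0]},
    {"jaw": 85,"linear": [0,0,0],"dr": [0,0,0]},
  ],
)

```text
clock: 33.35
eef_pos: [0.6439, -0.2083, 0.0871]
tcp_rot: [-1.112, 1.268, 1.138]
force: [-0.4, 0.3, 0.3]
gripper_width: 0.996
```

```bash
python3 go.py 655 -215 8 -6.7
python3 - <<'E'
from h import *
snap('wrist','w20')
c=load("w15"); save(c["color"],"dz.png",(260,210,370,300),5)
E
```

```text
clock 33.35 lin [ 11.1  -6.7 -79.1] dr [-0.0073 -0.0145 -0.0019] n 1.38 F [-0.4  0.3  0.3] w 0.996 q1,6 [-0.41 -0.29]
```

View pics/w20.png

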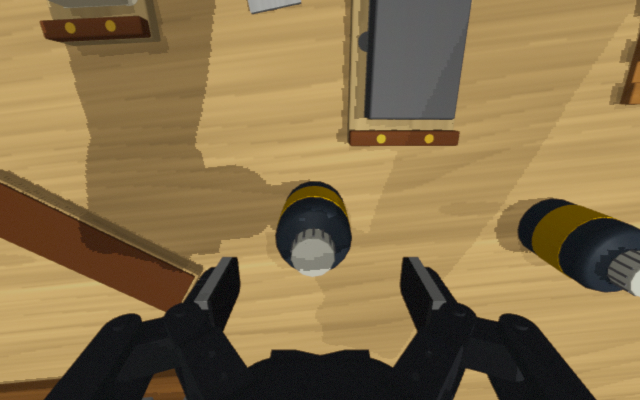

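View pics/dz.png

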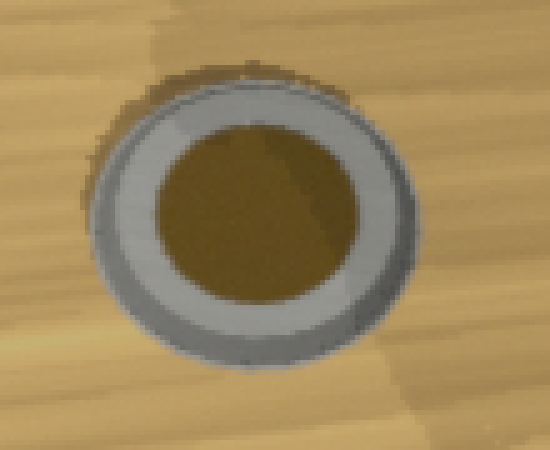

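Run:
```python
from h import *
c=load("w15"); print(toplane(c,[(311.4,252.4)],.003),toplane(c,[(311,255)],.012))
c=load("w12")
for n,box in (("w15",(260,210,370,300)),("w12",(360,220,460,300))):
    c=load(n)
    for ce,a,ct in comps(c,(14,100,30),(25,255,115),200,box): print(n,ce,a,rect(c,ct,.003))
```

```text
[[0.67246362 0.22203562 0.003     ]] [[0.67147102 0.22177067 0.012     ]]
w15 [311.05651778 252.4402917 ] 1097 [673.2 221.3  58.3  56.   -7.2]
w12 [411.08823529 253.5247678 ] 646 [666.9 222.   56.5  44.   88.4]
```

Emit:
jog_arm(
  plan=[
    {"jaw": 85,"linear": [11,-7,0],"dr": [-0.007,-0.014,0]},
    {"jaw": 85,"linear": [0,0,-25],"dr": [0,0,0]},
    {"jaw": 85,"linear": [0,0,-20],"dr": [0,0,0]},
    {"jaw": 85,"linear": [0,0,-5],"dr": [0,0,0]},
    {"jaw": 85,"linear": [0,0,0],"dr": [0,0,0]},
  ],
)

```text
clock: 34.02
eef_pos: [0.665, -0.2198, 0.0499]
tcp_rot: [-1.141, 1.251, 1.104]
force: [0.2, 0.2, 0.3]
gripper_width: 0.995
```

```bash
python3 go.py 655 -215 8 -6.7
python3 - <<'E'
from h import *
snap('wrist','w21')
c=snap('side','s8');save(c['color'],'s8z.png',(320,190,460,310),5)
E
```

```text
clock 34.02 lin [-10.    4.8 -41.9] dr [ 0.0098  0.0218 -0.0022] n 0.75 F [0.2 0.2 0.3] w 0.995 q1,6 [-0.41 -0.3 ]
```

View pics/w21.png

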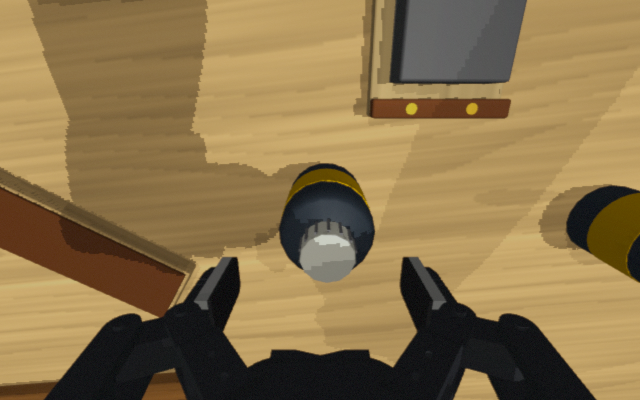

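View pics/s8z.png

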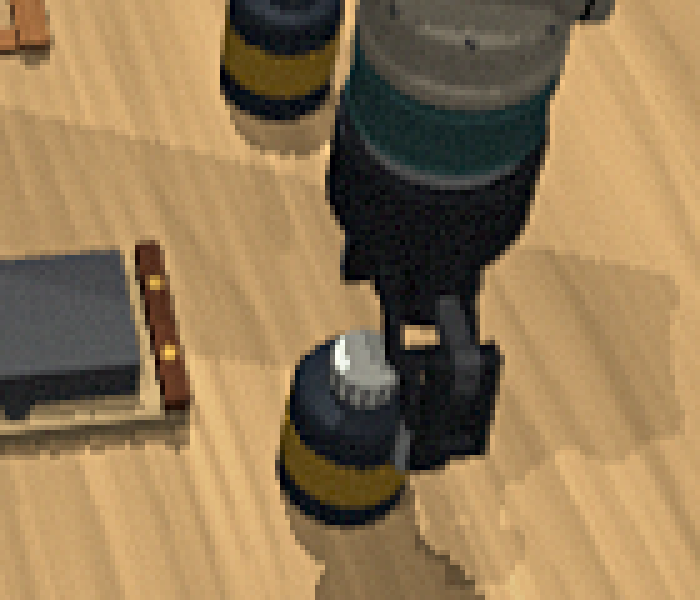

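Run:
```python
from h import *
c=load("s8"); f=lambda X:((proj(c,X)-np.array([320,190]))*5).round(0)
print("cap",f((.655,-.215,.095)),"foot",f((.655,-.215,0)))
for z in(.05,.07,.09): print(z,f((.665,-.2198-.047,z)),f((.665,-.2198-.055,z)), f((.665,-.2198+.045,z)))
print(c["st"]["eef_pos"],R.from_rotvec(c["st"]["tcp_rot"]).as_matrix().round(3))
```

```text
cap [364. 357.] foot [337. 473.]
0.05 [416. 515.] [423. 532.] [341. 334.]
0.07 [423. 491.] [430. 508.] [347. 308.]
0.09 [431. 466.] [438. 484.] [352. 282.]
[ 0.66522183 -0.21988882  0.05029795] [[ 0.022 -0.993  0.115]
 [-0.01   0.114  0.993]
 [-1.    -0.023 -0.007]]
```

The bottle stands between the fingers but about 10 mm off along x, as reported. Correcting, then lowering.

Emit:
jog_arm(
  plan=[
    {"jaw": 85,"linear": [-10,5,0],"dr": [0.01,0.022,0]},
    {"jaw": 85,"linear": [0,0,-8],"dr": [0,0,0]},
    {"jaw": 85,"linear": [0,0,-10],"dr": [0,0,0]},
    {"jaw": 85,"linear": [0,0,-10],"dr": [0,0,0]},
    {"jaw": 85,"linear": [0,0,0],"dr": [0,0,0]},
  ],
)

```text
clock: 34.75
eef_pos: [0.6547, -0.2145, 0.021]
tcp_rot: [-1.124, 1.261, 1.125]
force: [0.3, 1.2, 0.2]
gripper_width: 0.998
```

```bash
python3 go.py 655 -215 8 -6.7
python3 - <<'E'
from h import *
snap('wrist','w22')
c=snap('side','s9');save(c['color'],'s9z.png',(320,190,460,310),5)
E
```

```text
clock 34.75 lin [  0.3  -0.5 -13. ] dr [-0.0005 -0.0005 -0.0024] n 0.22 F [0.3 1.2 0.2] w 0.998 q1,6 [-0.41 -0.3 ]
```

View pics/w22.png

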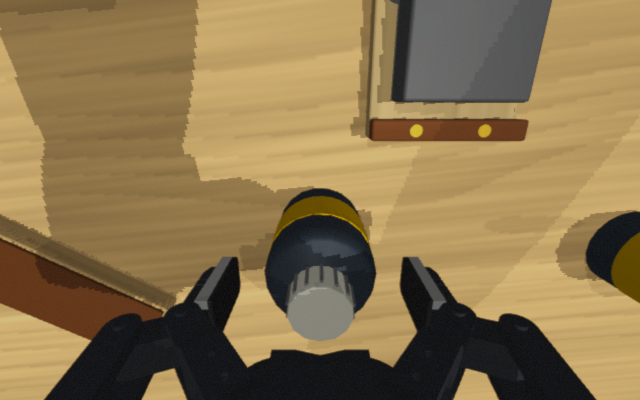

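View pics/s9z.png

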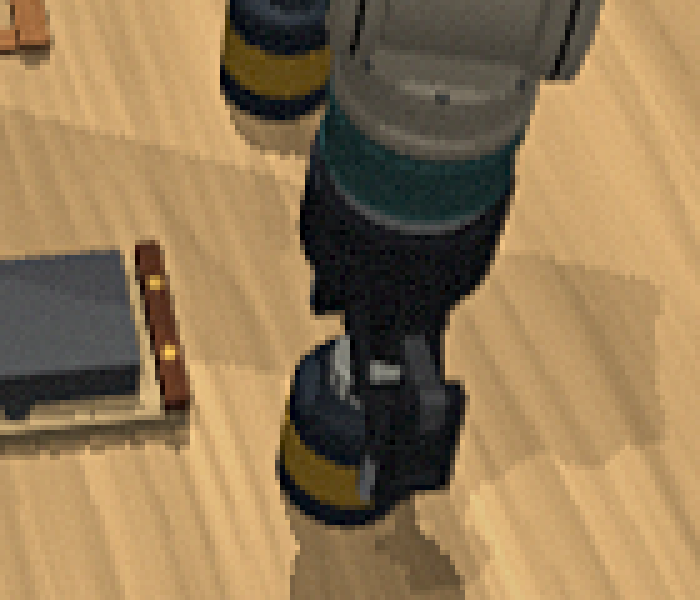

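Emit:
jog_arm(
  plan=[
    {"jaw": 85,"linear": [0,0,-2],"dr": [0,0,0]},
    {"jaw": 85,"linear": [0,0,-2],"dr": [0,0,0]},
  ],
)

```text
clock: 35.1
eef_pos: [0.6564, -0.2153, 0.0188]
tcp_rot: [-1.126, 1.26, 1.122]
force: [0.5, 0.1, -0.6]
gripper_width: 0.998
```

Emit:
jog_arm(
  plan=[
    {"jaw": 85,"linear": [0,0,-2],"dr": [0,0,0]},
    {"jaw": 85,"linear": [0,0,-2],"dr": [0,0,0]},
  ],
)

```text
clock: 35.35
eef_pos: [0.6566, -0.2154, 0.0149]
tcp_rot: [-1.127, 1.259, 1.121]
force: [0.2, -0.0, 0.4]
gripper_width: 0.996
```

Emit:
jog_arm(
  plan=[
    {"jaw": 44,"linear": [0,0,0],"dr": [0,0,0]},
    {"jaw": 44,"linear": [0,0,0],"dr": [0,0,0]},
    {"jaw": 44,"linear": [0,0,0],"dr": [0,0,0]},
    {"jaw": 44,"linear": [0,0,0],"dr": [0,0,0]},
  ],
)

```text
clock: 35.85
eef_pos: [0.657, -0.2154, 0.0155]
tcp_rot: [-1.127, 1.259, 1.121]
force: [-0.6, 0.1, 0.9]
gripper_width: 0.65
```

Emit:
jog_arm(
  plan=[
    {"jaw": 44,"linear": [0,0,4],"dr": [0,0,0]},
    {"jaw": 44,"linear": [0,0,6],"dr": [0,0,0]},
    {"jaw": 44,"linear": [0,0,8],"dr": [0,0,0]},
    {"jaw": 44,"linear": [0,0,0],"dr": [0,0,0]},
    {"jaw": 44,"linear": [0,0,0],"dr": [0,0,0]},
  ],
)

```text
clock: 36.48
eef_pos: [0.6553, -0.2147, 0.0331]
tcp_rot: [-1.125, 1.261, 1.124]
force: [-0.1, -0.1, -2.4]
gripper_width: 0.65
```

```bash
python3 go.py 655 -215 15 -6.7
python3 - <<'E'
from h import *
fs=[]
for i in range(4):
    c=cam('side'); fs.append(status.observe()["force"])
print(np.round(fs,2))
save(c['color'],'s10z.png',(320,190,460,310),5)
E
```

```text
clock 36.48 lin [ -0.3  -0.3 -18.1] dr [ 0.      0.0009 -0.0024] n 0.31 F [-0.1 -0.1 -2.4] w 0.65 q1,6 [-0.41 -0.3 ]
[[ 0.08  0.39 -2.68]
 [-0.14  0.04 -3.1 ]
 [-0.03 -0.2  -3.56]
 [ 0.12  1.21 -2.92]]
```

View pics/s10z.png

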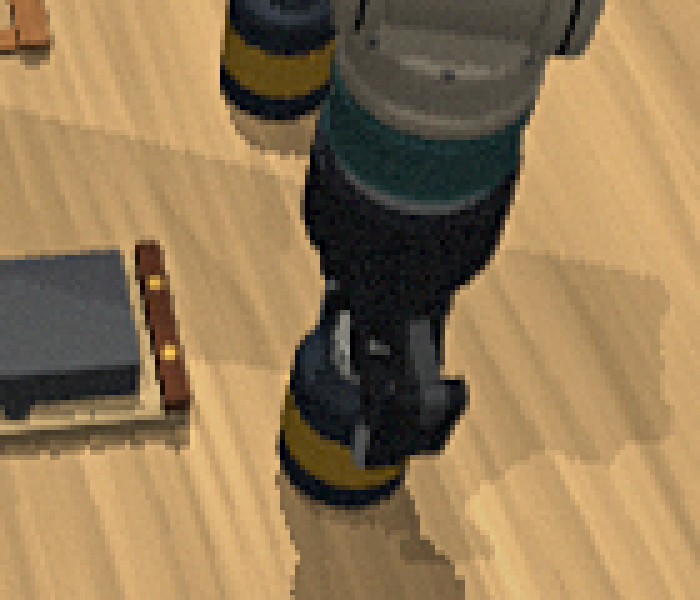

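Steady pull of about 3.0 N, so roughly 0.30 kg: this is the full bottle. Lifting it high and carrying it to the dish, over the other bottle's height.

Emit:
jog_arm(
  plan=[
    {"jaw": 44,"linear": [0,0,20],"dr": [0,0,0]},
    {"jaw": 44,"linear": [0,0,35],"dr": [0,0,0]},
    {"jaw": 44,"linear": [0,0,40],"dr": [0,0,0]},
    {"jaw": 44,"linear": [0,0,30],"dr": [0,0,0]},
    {"jaw": 44,"linear": [0,15,10],"dr": [0,0,0]},
    {"jaw": 44,"linear": [0,30,0],"dr": [0,0,0]},
    {"jaw": 44,"linear": [0,40,0],"dr": [0,0,0]},
  ],
)

```text
clock: 37.55
eef_pos: [0.6549, -0.1283, 0.1775]
tcp_rot: [-1.123, 1.26, 1.118]
force: [-0.3, -0.2, -2.8]
gripper_width: 0.653
```

```bash
python3 go.py 674 221.5 150 -6.7
```

```text
clock 37.55 lin [ 19.1 349.8 -27.5] dr [0.0003 0.0044 0.0019] n 6.06 F [-0.3 -0.2 -2.8] w 0.653 q1,6 [-0.29 -0.17]
```

Emit:
jog_arm(
  plan=[
    {"jaw": 44,"linear": [2,40,0],"dr": [0,0.004,0]},
    {"jaw": 44,"linear": [2,45,0],"dr": [0,0,0]},
    {"jaw": 44,"linear": [2,45,0],"dr": [0,0,0]},
    {"jaw": 44,"linear": [2,45,0],"dr": [0,0,0]},
    {"jaw": 44,"linear": [2,45,0],"dr": [0,0,0]},
    {"jaw": 44,"linear": [2,45,0],"dr": [0,0,0]},
    {"jaw": 44,"linear": [3,40,0],"dr": [0,0,0]},
    {"jaw": 44,"linear": [2,25,0],"dr": [0,0,0]},
    {"jaw": 44,"linear": [0,10,0],"dr": [0,0,0]},
    {"jaw": 44,"linear": [0,0,0],"dr": [0,0,0]},
  ],
)

```text
clock: 38.8
eef_pos: [0.6606, 0.2347, 0.1728]
tcp_rot: [-1.12, 1.267, 1.139]
force: [-0.3, -0.2, -2.3]
gripper_width: 0.654
```

```bash
python3 go.py 674 221.5 100 -6.7
python3 - <<'E'
from h import *
snap('wrist','w23')
c=snap('side','s11');save(c['color'],'s11z.png',(270,60,430,220),3.7)
E
```

```text
clock 38.8 lin [ 13.4 -13.2 -72.8] dr [-0.003  -0.0127 -0.0075] n 1.3 F [-0.3 -0.2 -2.3] w 0.654 q1,6 [0.25 0.36]
```

View pics/w23.png

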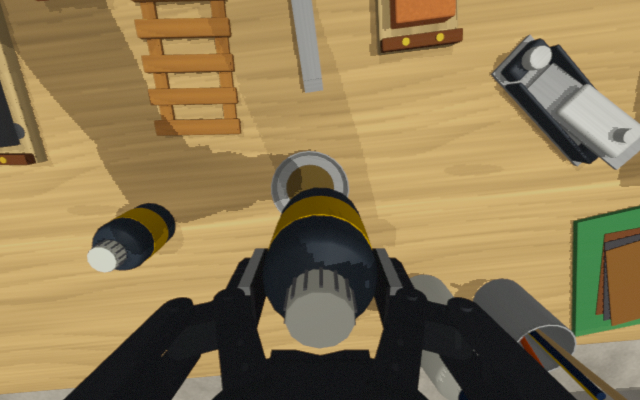

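View pics/s11z.png

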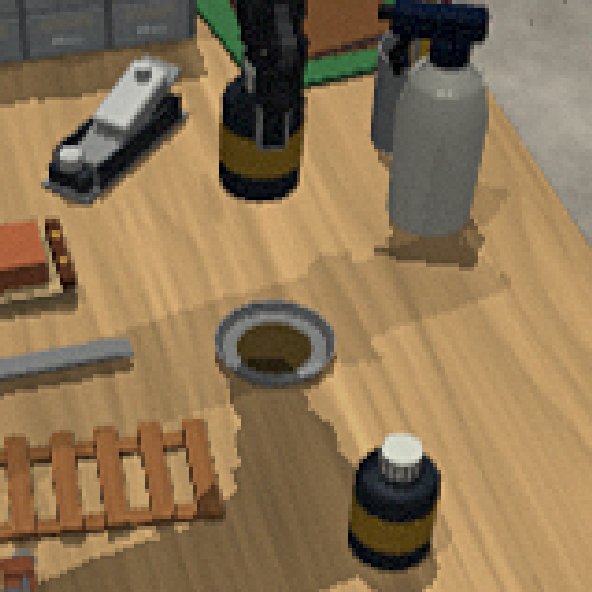

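Run:
```python
from h import *
s=load("s11"); w=load("w23")
print("dish side rim",toplane(s,[(344.3,152.4)],.012),"spray base",toplane(s,[(387.6,121)],0), "spray top", toplane(s,[(387,64)],.19))
for ce,a,ct in comps(s,(12,120,20),(26,255,110),60,(310,130,380,180)): print("oil disc",ce,a,rect(s,ct,.003))
print("rim wrist",toplane(w,[(310,187)],.012))
```

```text
dish side rim [[0.67482138 0.21683689 0.012     ]] spray base [[0.85172029 0.33896717 0.        ]] spray top [[0.83348509 0.36033255 0.19      ]]
oil disc [343.48947368 153.45263158] 190 [674.5 222.5  55.8  47.3 -13.5]
rim wrist [[0.66924905 0.22243002 0.012     ]]
```

Dish centre over all views: (673,221). Aligning above it.

Emit:
jog_arm(
  plan=[
    {"jaw": 44,"linear": [14,-14,0],"dr": [-0.003,-0.013,-0.007]},
    {"jaw": 44,"linear": [0,0,-15],"dr": [0,0,0]},
    {"jaw": 44,"linear": [0,0,-30],"dr": [0,0,0]},
    {"jaw": 44,"linear": [0,0,-35],"dr": [0,0,0]},
    {"jaw": 44,"linear": [0,0,-25],"dr": [0,0,0]},
    {"jaw": 44,"linear": [0,0,-10],"dr": [0,0,0]},
    {"jaw": 44,"linear": [0,0,0],"dr": [0,0,0]},
  ],
)

```text
clock: 39.78
eef_pos: [0.6759, 0.2106, 0.0513]
tcp_rot: [-1.115, 1.269, 1.114]
force: [0.3, -1.1, -2.7]
gripper_width: 0.654
```

```bash
python3 go.py 675 221 18.5 -6.7
```

```text
clock 39.77 lin [ -0.9  10.4 -32.8] dr [ 0.0013 -0.0005  0.0117] n 0.59 F [ 0.3 -1.1 -2.7] w 0.654 q1,6 [0.21 0.34]
```

Emit:
jog_arm(
  plan=[
    {"jaw": 44,"linear": [-1,9,0],"dr": [0,0,0.011]},
    {"jaw": 44,"linear": [0,0,-5],"dr": [0,0,0]},
    {"jaw": 44,"linear": [0,0,-8],"dr": [0,0,0]},
    {"jaw": 44,"linear": [0,0,-4],"dr": [0,0,0]},
    {"jaw": 44,"linear": [0,0,0],"dr": [0,0,0]},
  ],
)

```text
clock: 40.4
eef_pos: [0.6777, 0.2211, 0.037]
tcp_rot: [-1.125, 1.257, 1.119]
force: [0.0, 0.2, -2.9]
gripper_width: 0.65
```

```bash
python3 go.py 675 221 18.5 -6.7
python3 - <<'E'
from h import *
snap('wrist','w24')
c=snap('side','s12');save(c['color'],'s12z.png',(290,90,400,200),5.4)
E
```

```text
clock 40.4 lin [ -2.7  -0.1 -18.5] dr [-0.0003  0.006  -0.0004] n 0.32 F [ 0.   0.2 -2.9] w 0.65 q1,6 [0.23 0.34]
```

View pics/s12z.png

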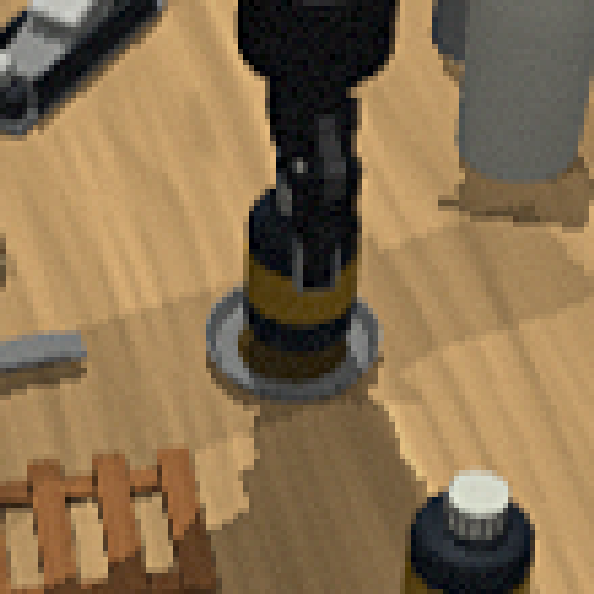

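View pics/w24.png

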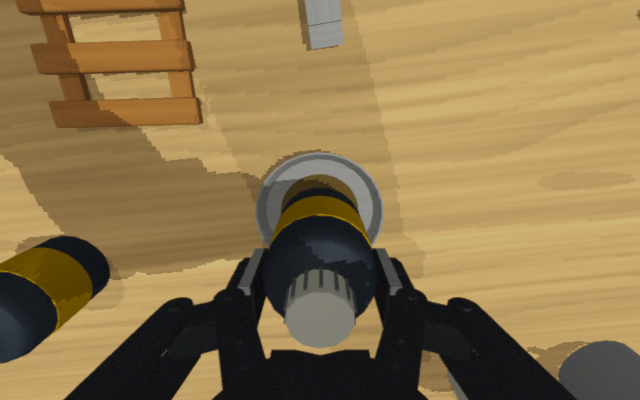

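The bottle hangs over the dish, about 4 mm too far in +x in the side view (304 vs 294). Correcting and lowering.

Emit:
jog_arm(
  plan=[
    {"jaw": 44,"linear": [-4,0,-2],"dr": [0,0.006,0]},
    {"jaw": 44,"linear": [0,0,-5],"dr": [0,0,0]},
    {"jaw": 44,"linear": [0,0,-5],"dr": [0,0,0]},
    {"jaw": 44,"linear": [0,0,-2],"dr": [0,0,0]},
    {"jaw": 44,"linear": [0,0,0],"dr": [0,0,0]},
  ],
)

```text
clock: 41.12
eef_pos: [0.6737, 0.221, 0.0225]
tcp_rot: [-1.122, 1.262, 1.123]
force: [-0.1, 0.1, -3.4]
gripper_width: 0.654
```

```bash
python3 go.py 674 221 18.5 -6.7
python3 - <<'E'
from h import *
c=snap('side','s13');save(c['color'],'s13z.png',(290,90,400,200),5.4)
E
```

```text
clock 41.12 lin [ 0.3  0.  -4. ] dr [-0.0005  0.0001 -0.0001] n 0.07 F [-0.1  0.1 -3.4] w 0.654 q1,6 [0.23 0.34]
```

View pics/s13z.png

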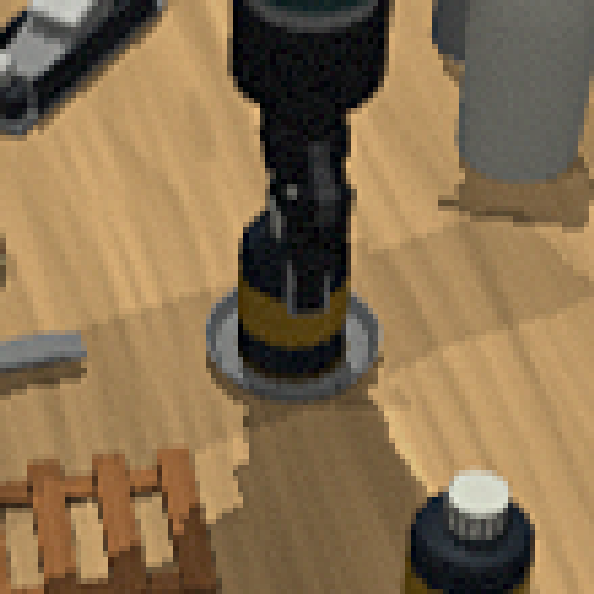

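Emit:
jog_arm(
  plan=[
    {"jaw": 44,"linear": [0,0,-2],"dr": [0,0,0]},
    {"jaw": 44,"linear": [0,0,-1.5],"dr": [0,0,0]},
  ],
)

```text
clock: 41.42
eef_pos: [0.6742, 0.2211, 0.0194]
tcp_rot: [-1.123, 1.261, 1.122]
force: [0.4, -0.4, -2.4]
gripper_width: 0.654
```

Emit:
jog_arm(
  plan=[
    {"jaw": 44,"linear": [0,0,-1.5],"dr": [0,0,0]},
  ],
)

```text
clock: 41.55
eef_pos: [0.6744, 0.2212, 0.0185]
tcp_rot: [-1.123, 1.261, 1.122]
force: [-2.5, -0.7, 5.8]
gripper_width: 0.653
```

Contact at the expected height. Releasing and rising straight up.

Emit:
jog_arm(
  plan=[
    {"jaw": 80,"linear": [0,0,0],"dr": [0,0,0]},
    {"jaw": 80,"linear": [0,0,0],"dr": [0,0,0]},
    {"jaw": 80,"linear": [0,0,0],"dr": [0,0,0]},
    {"jaw": 80,"linear": [0,0,10],"dr": [0,0,0]},
    {"jaw": 80,"linear": [0,0,15],"dr": [0,0,0]},
    {"jaw": 80,"linear": [0,0,30],"dr": [0,0,0]},
    {"jaw": 80,"linear": [0,0,40],"dr": [0,0,0]},
    {"jaw": 80,"linear": [0,0,45],"dr": [0,0,0]},
    {"jaw": 80,"linear": [0,-20,45],"dr": [0,0,0]},
    {"jaw": 80,"linear": [0,0,0],"dr": [0,0,0]},
  ],
)

```text
clock: 42.8
eef_pos: [0.6769, 0.2014, 0.219]
tcp_rot: [-1.126, 1.251, 1.116]
force: [0.3, 0.4, 0.6]
gripper_width: 0.938
```

Run:
```python
from h import *
snap('wrist','w25')
c=snap('side','s14');save(c['color'],'s14z.png',(200,90,430,390),2)
```

```text
(no output)
```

View pics/s14z.png

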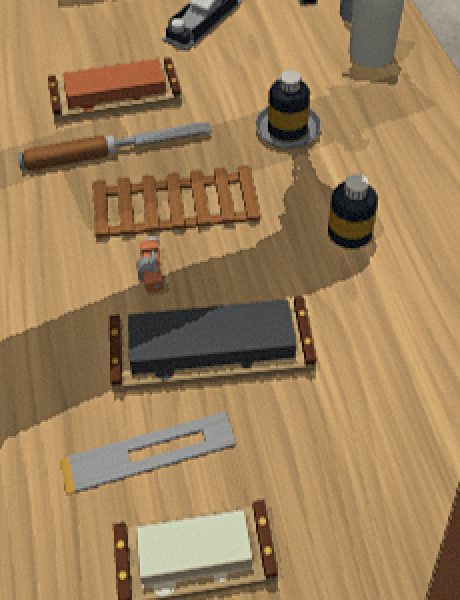

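View pics/w25.png

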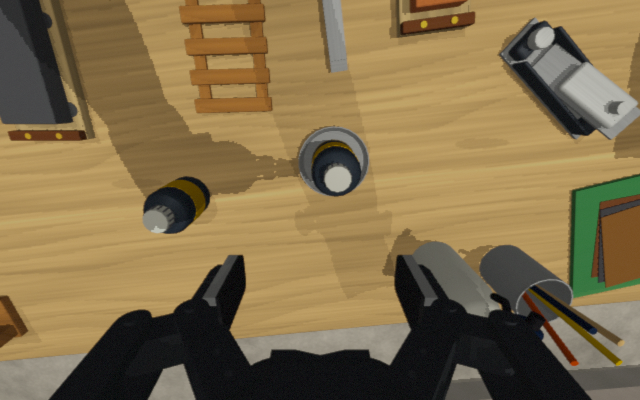

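Side view shows all three stones on their boards and the bottle in the dish, with the other bottle standing on the bench. Numerical check from the side and wrist views:

Run:
```python
from h import *
s=load("s14"); w=load("w25")
def mid(n,c,lo,hi,box,z,amin=300):
    for ce,a,ct in comps(c,lo,hi,amin,box): print(n,ce.round(1),a,rect(c,ct,z))
mid("fine",s,(12,5,175),(70,75,255),(255,330,340,390),.040)
mid("coarse",s,(0,0,62),(179,70,110),(255,235,355,282),.042,100)
mid("coarse all",s,(0,0,25),(179,70,110),(262,235,349,282),.042,100)
mid("med",s,(0,140,140),(14,255,255),(225,115,290,145),.040,100)
for ce,a,ct in comps(s,(0,110,20),(14,255,95),40,sb:=(220,110,360,390)): print("stop",ce.round(1),a,rect(s,ct,.028))
for ce,a,ct in comps(w,(0,0,130),(179,60,255),80,(130,140,370,240)): print("cap",ce.round(1),a,rect(w,ct,.098),rect(w,ct,.095))
for ce,a,ct in comps(s,(0,0,150),(179,60,255),30,(320,120,400,190)): print("cap s",ce.round(1),a,rect(s,ct,.095))
```

```text
fine [296.2 361.1] 1384 [ 422.6 -348.1  103.5   46.9   -4.2]
coarse [311.8 255.7] 1478 [ 488.5 -120.4  182.5   62.4   -6.8]
coarse all [304.7 257.9] 2395 [ 486.3 -134.3  183.6   90.3   -6.7]
med [256.1 128.2] 573 [441.  350.7 143.2  54.6   0.6]
stop [286.2 130.6] 44 [526.5 334.8  63.2  11.5 -88.6]
stop [257.4 137.3] 281 [ 4.408e+02  3.209e+02  1.446e+02  3.020e+01 -3.000e-01]
stop [236.  168.3] 135 [365.7 207.3  92.2  20.2   2.3]
stop [257.4 265.3] 158 [ 380.2 -110.4   90.5   11.2   82.5]
stop [351.5 253.3] 56 [ 593.2 -135.6   35.8   11.9   83.1]
stop [354.5 266.9] 44 [ 589.6 -168.9   28.8   11.2   83.5]
stop [332.3 359.9] 164 [ 489.7 -355.8   72.7   12.    85.9]
stop [260.7 371. ] 187 [ 354.4 -345.1   69.9   11.6   85.7]
cap [355.4 149.1] 178 [643.4 243.6  32.2   9.4  31.5] [644.  243.9  32.5   9.5  31.5]
cap [337.5 178.6] 532 [671.9 221.8  27.5  26.7  -6.4] [672.8 221.9  27.8  27.   -6.4]
cap [154.5 221.5] 418 [697.1  13.8  26.1  25.6  83.1] [698.2  11.8  26.3  25.8  83.1]
cap s [344.7 127.9] 50 [675.2 225.8  25.1  24.1 -66.5]
```

All within a few mm of the targets, and the arm stands clear. Handing in.

```bash
python3 -c "
from rig import job,status
print(job.hand_in()); s=status.observe(); print(s['clock'],s['force'].round(1))"
```

```text
the job is handed in; nothing more can be done
None
the job is handed in; nothing more can be done
```

I took the stack apart, set each stone on its own board, and stood the full bottle in the dish. I handed the job in at about 43 s; no verdict is reported. The full bottle weighed about 0.30 kg on lifting. I did not lift the other bottle to confirm it is empty; it was never touched and stands upright on the bench, about 210 mm from the dish centre.

**Final positions (camera measurements, limits in brackets):**

| Item | Along (mm) | Across (mm) | Angle difference |
|---|---|---|---|
| Fine stone | about 1.5 (12) | about 1 (14) | about 0.1° (8.6°) |
| Coarse stone | 2–3 (12) | about 1 (14) | about 0.1° (8.6°) |
| Medium stone | 2–3 (12) | about 1 (14) | about 0° (8.6°) |

The full bottle is about 1 mm (wrist view) to 5 mm (side view) from the dish centre, against a limit of 17 mm. Everything was set down with contact felt at 6–15 N before release.

**Checks that disagreed:**
- **Fingertip height:** the first grasp closed above the top stone. A light touch showed the real fingertips about 28 mm above the reported TCP, and I used that offset from then on.
- **Wrist joint:** one early camera move fell short because joint 6 was at its limit, so I used the half-turned grasp for the rest.
- **Camera spread:** dish measurements differed by up to about 5 mm between views, and the final view of the bottle's cap in the dish by about 4 mm.

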